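# Put the sander's control unit back in service

## Task

Put the bench sander's control unit back in service: push the half-drawn circuit card into its rack until it meets the sprung contacts, then swing both yellow ejector levers fully in across its front plate so that it is seated and held. Then press the red selector on the sloping console down, turn it clockwise, still pressed, from the red mark to the green mark, and let it spring back up there. Leave the other things on the bench where they are.

Things in the scene. Friction and masses are not known exactly. Their poses are not given: they have to be found in the camera images.
- card_face (a point): Middle of the outer face of the loose circuit card's upright aluminium front plate: 100 wide (y), 35 high, 10 thick, from 15 below to 20 above this point, which lies 38 mm above the table. x points into the rack, z up. The green board behind it, 118 x 100 x 5, already runs in two guide channels with 1.5 mm play, drawn out 30 to 48 mm. 150 g. Push mid-plate, or pinch it from above.
- card_home (a point): Fixed point on the rack where card_face lies when seated; x = insertion direction, y left, z up. Rack: fixed steel base 165 x 160 mm with grey and white guides, up to 52 mm high. Sprung brass contacts meet the card 6 mm before home and push back with 1.5 to 3.5 N: let go, the card stands about 6 mm short until the levers hold it. Hard stops 1.5 mm beyond home.
- left_post (a point): Middle of the upright yellow post (12 mm diameter, 36 mm high, 42 to 78 mm above the table) on the left ejector lever, 40 mm from its pivot. Left means +y of card_home. The lever arm is 10 mm thick, 32 to 42 mm above the table, and reaches 48 mm from its pivot.
- right_post (a point): The same on the right ejector lever.
- left_pivot (a point): Point on the left lever's vertical pivot axis (fixed on the rack, 6 mm outside and 68 mm to the left of card_home), 60 mm above the table.
- right_pivot (a point): The same for the right lever, 68 mm to the right of card_home.
- lever_left (a joint): Angle of the left lever: 0 = fully open, pointing out towards the robot and 0.33 rad to the outside; 1.9 = its end stop, fully in, lying along the front plate, pointing to the other lever. It turns anticlockwise from above as it grows. Stays where it is left; moving it takes 5 to 10 N at the post.
- lever_right (a joint): Angle of the right lever, mirrored: 0 = fully open, 1.9 = fully in; turns clockwise from above as it grows.
- knob_grip (a point): Centre of the red selector's grip bar, on its turning axis. Bar 44 long (x, towards its white pointer line), 14 wide (y), 34 high; z points out along the axis, square to the sloping face (28 degrees from level, facing the robot). The bar ends 17 mm above and below; under it a round skirt, 45 mm across; panel face 31 mm below. Console: fixed green box, 190 x 150 mm, 135 high.
- knob_press (a joint): How far the selector is pressed in along its axis, m: 0 = up, 0.008 = fully down; the spring takes 4 N to start and 11 N fully down.
- knob (a joint): Angle of the selector, clockwise seen from outside: 0 = off (red mark), 1.25 = end stop at on (green mark). A steel bridge blocks its lug between the marks: it turns only while pressed at least 6.5 mm, and springs up only below 0.07 or above 1.16 rad; let go in between, it stays down.
- block_a: bystander: light wooden cube, 45 mm, origin under its centre
- block_b: bystander: darker wooden cube, 45 mm, origin under its centre
- ply_disc: bystander: plywood disc 170 mm across, 12 thick, origin under its centre
- glue: bystander: white glue bottle, 56 mm diameter, 150 high, origin under its centre
- driver: bystander: screwdriver lying down
- mug: bystander: blue mug, 80 mm diameter, 90 high, origin under its centre
- offcut: bystander: plywood offcut 120 x 50 x 18 mm, origin under its centre
Not all that is in view belongs to the job. There is more than one size of the part that bears card_face; the job needs the largest.

How it is judged:
On the way, in this order (a step that is already met when the one before it is completed fails the run):
1. the card is pushed in to its sprung contacts (within 9 mm of home) (x of card_face in the frame of card_home above -0.009 m), for 0.2 s.
2. both levers are swung fully in (above 1.75 rad) and the card is seated within 3 mm of home (value of joint each of lever_left, lever_right above 1.75 rad and x of card_face in the frame of card_home above -0.003 m), for 0.2 s.
3. the selector is pressed down (over 6 mm) at the off mark (value of joint knob_press above 0.006 m and value of joint knob below 0.3 rad), for 0.1 s.
4. the selector is turned to the on mark (over 1.1 rad) (value of joint knob above 1.1 rad), for 0.1 s.
At the end, for the whole second after the job is handed in: The card's front plate is within 3 mm of home, both levers are fully in (above 1.75 of 1.9 rad), and the selector stands at the green mark (above 1.1 of 1.25 rad) and has sprung back up (pressed less than 2 mm) (all of step 2 and x of card_face in the frame of card_home below 0.003 m and value of joint knob above 1.1 rad and value of joint knob_press below 0.002 m); the robot touches nothing.
It fails at once if a bystander is moved more than 30 mm (distance of any of block_a, block_b, ply_disc, glue, driver, mug, offcut from where it was at the start of the episode above 0.03 m).
It also fails if it takes over 72 s, if anything falls off the work surface, if the arm or the gripper's body presses on something with over 40 N, if the wrist force passes 120 N, or if a joint passes its speed limit or range.

## Robot

A 7-joint arm with a two-finger parallel gripper is mounted at the origin on the work surface. World frame = base frame: x ahead of the robot, y to its left, z up, the work surface at z = 0. Lengths are in m, angles in rad, forces in N, time in s.
With the tool pointing down it reaches from about 0.425 to 0.875 m from the base axis. Payload 8.4 kg.
Tool frame: the origin (TCP) lies on the centre line of the jaws, within the pads' length; the fingertips stand 11 mm ahead of it and the grasp point (between the pads) lies 8 mm behind it; z points along the fingers, y is the direction in which the jaws open and shut (so a half turn about z gives the same grasp; the last joint's range is limited). The gripper opens to 85 mm and grips with 20 to 120 N. Pads are 22 mm wide; open, the fingers measure 114 mm over their backs; the gripper's body (76 mm by 85 mm) begins 54 mm behind the grasp point. The pads swing forward as they close: fully open they stand 13 mm farther back than shut.
Start: joints at [-1.297, 0.333, 0.04, 1.465, -0.013, 1.343, -0.059], TCP at [0.237, 0.605, 0.242] pointing down, gripper open.
Joint ranges: [-2.58, 2.58], [-0.38, 2.09], [-1.3, 1.39], [0.25, 2.4], [-1.5, 4.64], [0.08, 2.09], [-2.65, 2.65]. Speed limits (rad/s): [2.22, 2.22, 2.79, 2.79, 3.14, 3.14, 3.14].

## Interface

Orientations are given as a unit quaternion [w, x, y, z].
In Python, from workcell import env gives the robot as it stands.
- The arm moves only by the tool play_rows, never from a script. Its argument "rows" is a list of rows, each a list of 5 numbers: the finger opening in mm, from 0 to 85.4, then the shift along the tool's x, y, z in mm, then the turn about the tool's z in rad. In form: [[claw, tx, ty, tz, twist], ...]. A call has 1 to 8 rows; each row shifts and turns the pose as measured when the row begins, along the tool's axes as they then stand; what a row does not reach is not made up. A row lasts 1/12 s, in which the tool goes at most 41.7 mm and 7.16 degrees, less where a joint would pass 70% of its speed; a pose out of reach is approached as far as the arm can. A call with a gripper value outside its range is refused whole. The fingers move at their own pace and stop on an object; the grip force is fixed at half the most. Time passes only in rows, so rows that do not move let the fingers close. It gives the time, the measured TCP pose, the force and the opening at its end, in the units of the state.
- env.get_obs(): the state, without advancing time (a new reading comes with each control period).
- env.read_camera(name): name is "side" or "top" or "wrist"; returns (picture, depth): 400x640x3 uint8, red, green, blue; 400x640 float32, m along the optical axis (not along the pixel's ray), 0 where there is no reading.
- env.camera_params(name): a dict with "camera_matrix" (3x3 intrinsics, pixels), "k1" (the pictures are not rectified: a ray, as slopes to the right and down, at radius r is drawn at 1 + k1 r^2 times it, then the intrinsics apply), "R" (3x3) and "t" (3): a world point X has camera coordinates R X + t. Camera axes: x right, y down, z forward; pixel columns grow to the right and rows downward; lengths in m; the calibration is good to about 2 mm. A picture is of the moment at which its call begins: read the wrist's pose just before it. camera_params takes no time and is no camera call; for the wrist camera it gives the pose at the moment of the call.
- env.sign_off(): hands the job in, once; it reports no verdict.
The state is a dict: "clock": time; "q": joint angles; "joint_vel": joint speeds; "joint_efforts": joint torques, N m; "tcp_pos": TCP position; "eef_rot": TCP orientation; "force": force on the tool from outside, world axes, zero at the start; "torque": the same for the moment, N m; "grip_width": finger opening in m.
Only numpy, scipy, OpenCV 4.12 (cv2) and the standard library are available. Lean on these libraries where they do the work, as an engineer would, in place of code of your own. Each camera call takes 0.05 s, during which the arm holds its last target.

## Working session

There is one attempt and no reset: what is moved stays moved. The work goes in short steps, Python scripts to look and compute and a tool call to move; the robot and the scene stay as the last step left them, time stands still between calls to the robot, and variables do not carry over. Pictures are saved under pics/ and viewed, and the job is handed in when it is done.

Besides the shell and the picture viewer there is one more tool, called by a JSON object that holds its "fn" and its "kwargs", one argument or row to a line. play_rows: Moves the arm, as the interface text tells. Its arguments: {"type":"object","properties":{"rows":{"type":"array","items":{"type":"array","items":{"type":"number"}}}},"required":["rows"]}

```bash
mkdir -p pics; ls; cat > h.py <<'E'
import numpy as np, cv2
from workcell import env
def snap(n,f=None):
    P=env.camera_params(n); im,d=env.read_camera(n)
    if f: cv2.imwrite(f'pics/{f}.png',im[:,:,::-1]); np.savez(f'pics/{f}.npz',im=im,d=d,R=P['R'],t=P['t'],K=P['camera_matrix'],k1=P['k1'])
    return P,im,d
def load(f):
    z=np.load(f'pics/{f}.npz'); return dict(R=z['R'],t=z['t'],camera_matrix=z['K'],k1=float(z['k1'])),z['im'],z['d']
def ray(P,u,v):
    K=np.array(P['camera_matrix']); k=P['k1']
    x=cv2.undistortPoints(np.array([[[u,v]]],float),K,np.array([k,0,0,0.]),None,None)[0,0]
    return np.array([x[0],x[1],1.])
def pt(P,u,v,depth):
    return np.array(P['R']).T@(ray(P,u,v)*depth-np.array(P['t']))
def ptz(P,u,v,z):
    R=np.array(P['R']);c=-R.T@np.array(P['t']);d=R.T@ray(P,u,v); return c+d*(z-c[2])/d[2]
def proj(P,X):
    c=np.array(P['R'])@np.array(X)+np.array(P['t']);x=c[:2]/c[2];x=x*(1+P['k1']*(x@x));K=np.array(P['camera_matrix']);return K[0,0]*x[0]+K[0,2],K[1,1]*x[1]+K[1,2]
E
python3 - <<'E'
from h import *
for n in ['top','side','wrist']:
    P,im,d=snap(n,n+'0'); R=np.array(P['R']);print(n,-R.T@np.array(P['t']),R[2],P['camera_matrix'],P['k1'])
o=env.get_obs();print(o)
E
```

```text
pics
top [ 3.41549210e-01 -9.35044810e-04  1.57166579e+00] [ 0.1143509  -0.01425711 -0.99333811] [[438.96067646   0.         321.15349865]
 [  0.         438.96067646 200.18104332]
 [  0.           0.           1.        ]] -0.000310012307928805
side [-0.0829859  -0.662379    0.68416215] [ 0.55613637  0.61900577 -0.55456667] [[361.58306097   0.         317.87397778]
 [  0.         361.58306097 202.39136957]
 [  0.           0.           1.        ]] 0.021566603883232713
wrist [0.17130321 0.63049209 0.37326138] [ 0.25466015 -0.1022475  -0.96160993] [[336.74634527   0.         321.1592424 ]
 [  0.         336.74634527 201.5763655 ]
 [  0.           0.           1.        ]] 0.017965506375554326
{'clock': 0.15, 'q': array([-1.29719397,  0.33377363,  0.03989354,  1.4660476 , -0.01341446,
        1.34328487, -0.05854656]), 'joint_vel': array([ 1.29932993e-03, -7.24481581e-04,  6.92520643e-04, -2.11672520e-03,
       -5.42891223e-04, -3.43047364e-05, -9.88261133e-04]), 'joint_efforts': array([ 3.42868625e-03, -6.59039211e+01,  1.36814542e+00, -4.05867076e+01,
        1.71340472e-02,  9.74977564e-03, -1.92888257e-05]), 'tcp_pos': array([0.23665253, 0.60503657, 0.24161971]), 'eef_rot': array([-7.88077977e-05,  1.85364259e-01,  9.82669681e-01, -6.18637269e-04]), 'force': array([ 0.57410784, -0.38461119, -0.10294639]), 'torque': array([-0.00738096, -0.01453882, -0.03481031]), 'grip_width': 0.08525890629480001}
```

View pics/top0.png

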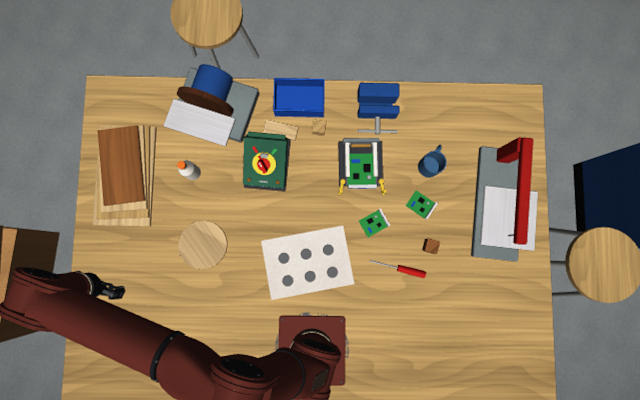

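View pics/side0.png

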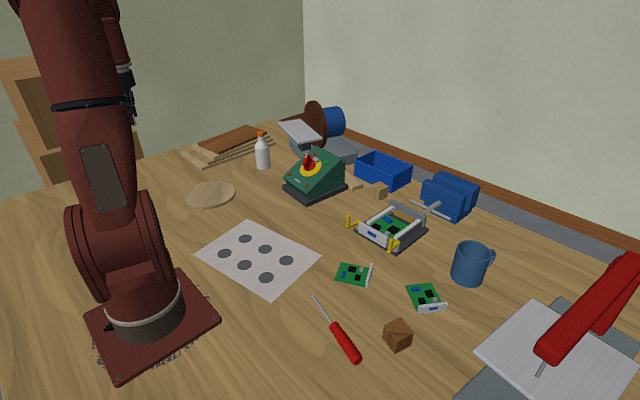

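View pics/wrist0.png

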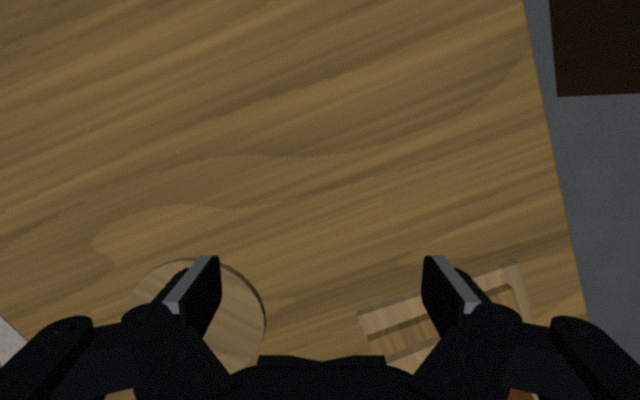

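The top view shows the rack with its half-drawn card at about (362,165) and the yellow levers at (341,186) and (383,186). The console knob is at (264,163). There are three candidates for the card: the one in the rack (362,165), and loose cards at (375,222) and (421,205). The rack card is the one already running in guides, and it looks largest. I'll check it in close crops.

```bash
python3 - <<'E'
from h import *
P,im,d=load('top0')
a=cv2.resize(im[125:205,325:445],None,fx=6,fy=6,interpolation=cv2.INTER_CUBIC);cv2.imwrite('pics/c1.png',a[:,:,::-1])
a=cv2.resize(im[120:200,230:310],None,fx=7,fy=7,interpolation=cv2.INTER_CUBIC);cv2.imwrite('pics/c2.png',a[:,:,::-1])
P,im,d=load('side0')
a=cv2.resize(im[190:270,330:450],None,fx=6,fy=6,interpolation=cv2.INTER_CUBIC);cv2.imwrite('pics/c3.png',a[:,:,::-1])
E
```

```text
(no output)
```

View pics/c1.png

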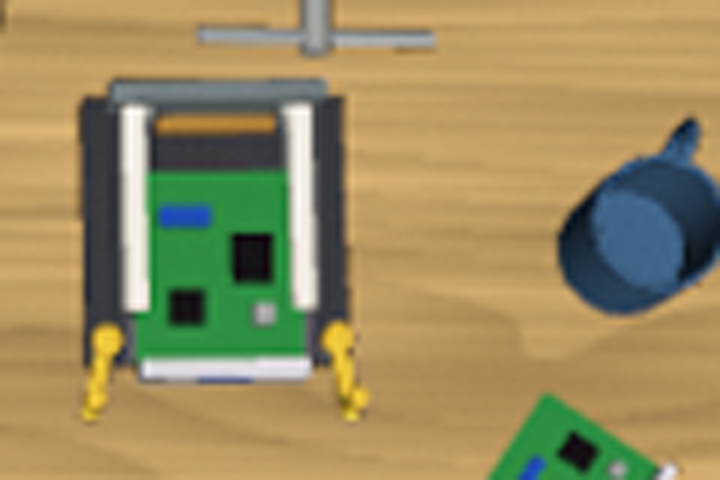

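View pics/c2.png

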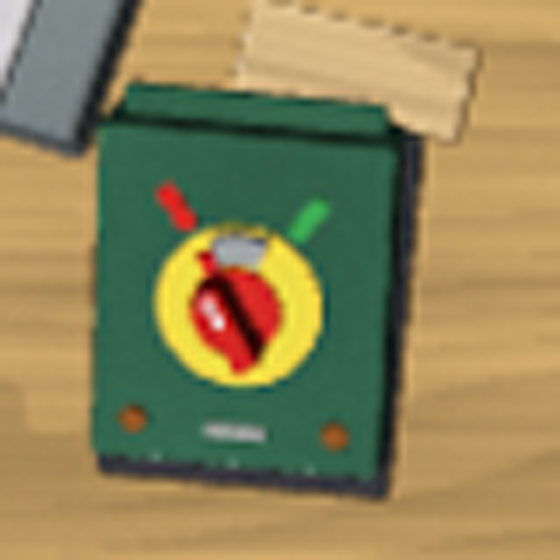

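View pics/c3.png

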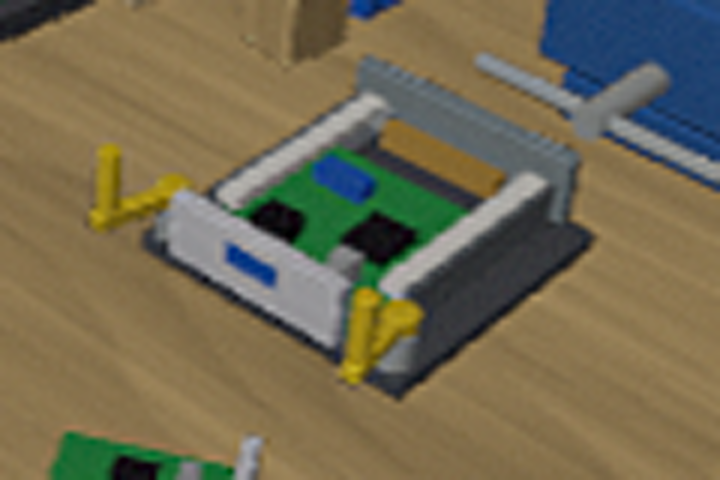

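Crop 1 shows the rack card with its white plate, drawn about 30–45 mm out, between two open yellow levers, so this is the card the job needs. Crop 2 shows the red bar pointing at the red mark, with the steel bridge at its upper end. Next I'll get rough positions and then take a closer look with the wrist camera.

```bash
python3 - <<'E'
from h import *
P,im,d=load('top0')
o=lambda c,r:(325+c/6,125+r/6)
for n,(c,r),z in [('lpiv',(107,340),.06),('rpiv',(338,340),.06),('lpost',(92,408),.078),('rpost',(358,398),.078),('plateL',(143,368),.058),('plateR',(309,368),.058),('baseFL',(84,365),.0),('baseFR',(348,365),.0),('backL',(108,88),.05),('backR',(328,85),.05)]:
    u,v=o(c,r); print(n,ptz(P,u,v,z).round(3), pt(P,u,v,d[int(round(v)),int(round(u))]).round(3))
o=lambda c,r:(230+c/7,120+r/7)
for n,(c,r) in [('knob',(232,320)),('redmark',(178,208)),('green',(308,220)),('lscrew',(133,420)),('rscrew',(335,437)),('boxFL',(95,450)),('boxFR',(385,472)),('boxBR',(397,145)),('boxBL',(100,122))]:
    u,v=o(c,r); print(n, pt(P,u,v,d[int(round(v)),int(round(u))]).round(3))
E
```

```text
lpiv [ 0.582 -0.097  0.06 ] [ 0.584 -0.098  0.044]
rpiv [ 0.584 -0.232  0.06 ] [ 0.586 -0.234  0.048]
lpost [ 0.539 -0.088  0.078] [ 0.541 -0.089  0.066]
rpost [ 0.548 -0.241  0.078] [ 0.547 -0.24   0.081]
plateL [ 0.566 -0.119  0.058] [ 0.566 -0.119  0.055]
plateR [ 0.568 -0.215  0.058] [ 0.568 -0.216  0.053]
baseFL [ 0.576 -0.087  0.   ] [ 0.576 -0.087 -0.001]
baseFR [ 0.578 -0.247  0.   ] [ 0.573 -0.241  0.036]
backL [ 0.734 -0.097  0.05 ] [ 0.734 -0.097  0.051]
backR [ 0.738 -0.228  0.05 ] [ 0.749 -0.234  0.01 ]
knob [0.618 0.172 0.14 ]
redmark [0.677 0.202 0.117]
green [0.672 0.139 0.118]
lscrew [0.581 0.228 0.07 ]
rscrew [0.575 0.128 0.064]
boxFL [0.567 0.248 0.058]
boxFR [0.563 0.106 0.025]
boxBR [0.709 0.097 0.119]
boxBL [0.747 0.259 0.008]
```

{"fn": "play_rows", "kwargs": {
  "rows": [
    [85,0,0,0,-0.12],
    [85,0,0,0,-0.12],
    [85,0,0,0,-0.12],
    [85,-12,-38,0,0],
    [85,-12,-38,0,0]
  ]
}}

```text
clock: 0.57
tcp_pos: [0.2555, 0.5325, 0.2373]
eef_rot: [-0.002, -0.007, 1.0, -0.002]
force: [0.6, -0.4, 0.1]
grip_width: 0.0849
```

{"fn": "play_rows", "kwargs": {
  "rows": [
    [85,-14,-38,0,0],
    [85,-14,-38,0,0],
    [85,-14,-38,0,0],
    [85,-14,-38,0,0],
    [85,-14,-38,0,0],
    [85,-14,-38,0,0],
    [85,-14,-38,0,0],
    [85,-14,-38,0,0]
  ]
}}

```text
clock: 1.23
tcp_pos: [0.3714, 0.22, 0.2353]
eef_rot: [-0.004, -0.01, 1.0, -0.003]
force: [1.4, 1.2, 0.5]
grip_width: 0.0852
```

{"fn": "play_rows", "kwargs": {
  "rows": [
    [85,-14,-38,0,0],
    [85,-14,-38,0,0],
    [85,-14,-38,0,0],
    [85,-14,-38,0,0],
    [85,-14,-38,0,0],
    [85,-14,-38,0,0],
    [85,-14,-38,0,0],
    [85,-14,-38,0,0]
  ]
}}

```text
clock: 1.9
tcp_pos: [0.488, -0.0924, 0.2365]
eef_rot: [-0.002, -0.01, 1.0, -0.001]
force: [1.0, 2.0, -0.8]
grip_width: 0.085
```

{"fn": "play_rows", "kwargs": {
  "rows": [
    [85,8,-38,0,0.02],
    [85,7,-33,0,0],
    [85,0,0,0,0],
    [85,0,0,0,0]
  ]
}}

```text
clock: 2.23
tcp_pos: [0.4731, -0.1768, 0.237]
eef_rot: [-0.002, 0.006, 1.0, -0.003]
force: [-0.1, 1.1, -0.0]
grip_width: 0.085
```

```bash
python3 - <<'E'
from h import *
P,im,d=snap('wrist','w1'); o=env.get_obs(); print(o['tcp_pos'],o['eef_rot'],o['force'])
R=np.array(P['R']);print(-R.T@np.array(P['t']))
E
```

```text
[ 0.47291262 -0.17704797  0.23709776] [-0.00167509  0.00595683  0.99997496 -0.00343396] [-0.76402742 -1.21045829  1.1989799 ]
[ 0.40341214 -0.1749477   0.36900605]
```

View pics/w1.png

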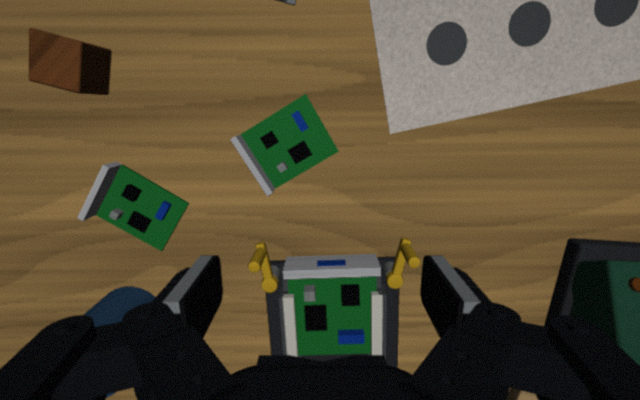

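The wrist view has the rack bottom centre, with the plate's front edge at about (332,262). The posts are at (258,250) and (407,247) and the pivots at (271,281) and (395,278). The robot is towards the top of the picture. I'll zoom in for exact pixels.

```bash
python3 - <<'E'
from h import *
P,im,d=load('w1')
a=cv2.resize(im[225:315,240:425],None,fx=4.3,fy=4.3,interpolation=cv2.INTER_CUBIC);cv2.imwrite('pics/c4.png',a[:,:,::-1]);print(a.shape)
E
```

```text
(387, 796, 3)
```

View pics/c4.png

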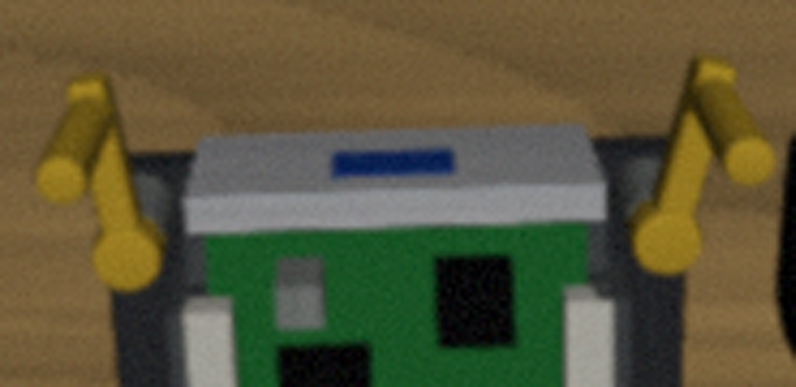

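```bash
python3 - <<'E'
from h import *
P,im,d=load('w1')
o=lambda c,r:(240+c/4.3-.4,225+r/4.3-.4)
for n,(c,r),z in [('rpostTop',(62,178),.078),('lpostTop',(748,160),.078),('rpivTop',(127,255),.05),('lpivTop',(668,240),.05),('plateTopR outer',(188,197),.058),('plateTopL outer',(604,184),.058),('plateTop R in',(187,230),.058),('plateTop L in',(605,217),.058)]:
    u,v=o(c,r); print(n,ptz(P,u,v,z).round(4), pt(P,u,v,d[int(round(v)),int(round(u))]).round(4))
E
```

```text
rpostTop [ 0.5481 -0.2427  0.078 ] [ 0.5479 -0.2426  0.0785]
lpostTop [ 0.5448 -0.092   0.078 ] [ 0.5444 -0.0922  0.0788]
rpivTop [ 0.5829 -0.2345  0.05  ] [ 0.5865 -0.2357  0.0436]
lpivTop [ 0.5796 -0.1021  0.05  ] [ 0.5831 -0.1007  0.0436]
plateTopR outer [ 0.5632 -0.2178  0.058 ] [ 0.564  -0.218   0.0565]
plateTopL outer [ 0.5605 -0.1196  0.058 ] [ 0.5609 -0.1195  0.0571]
plateTop R in [ 0.5719 -0.2184  0.058 ] [ 0.5918 -0.2235  0.0212]
plateTop L in [ 0.569  -0.1191  0.058 ] [ 0.5688 -0.1192  0.0584]
```

{"fn": "play_rows", "kwargs": {
  "rows": [
    [0,-18,9,0,-0.037],
    [0,-18,0,0,0],
    [0,0,0,30,0],
    [0,0,0,35,0],
    [0,0,0,35,0],
    [0,0,0,0,0]
  ]
}}

```text
clock: 2.78
tcp_pos: [0.5138, -0.16, 0.1349]
eef_rot: [0.001, -0.019, 1.0, -0.001]
force: [-0.9, 0.5, -0.7]
grip_width: 0.0119
```

{"fn": "play_rows", "kwargs": {
  "rows": [
    [0,0,-7,30,0.01],
    [0,0,0,30,0],
    [0,0,0,28,0],
    [0,0,0,0,0],
    [0,0,0,0,0]
  ]
}}

```text
clock: 3.2
tcp_pos: [0.5182, -0.1611, 0.0491]
eef_rot: [0.002, -0.018, 1.0, 0.0]
force: [0.8, -1.2, 0.0]
grip_width: -0.0
```

{"fn": "play_rows", "kwargs": {
  "rows": [
    [0,-8,-8,3,0],
    [0,-8,-3,2,0],
    [0,-8,0,0,0],
    [0,-8,0,0,0],
    [0,0,0,0,0]
  ]
}}

```text
clock: 3.62
tcp_pos: [0.559, -0.1706, 0.0524]
eef_rot: [0.007, -0.02, 1.0, 0.001]
force: [-0.7, 0.4, -0.0]
grip_width: 0.0001
```

{"fn": "play_rows", "kwargs": {
  "rows": [
    [0,-6,0,3,0],
    [0,-4,0,0,0],
    [0,0,0,0,0]
  ]
}}

```text
clock: 3.87
tcp_pos: [0.571, -0.1703, 0.0504]
eef_rot: [0.007, -0.02, 1.0, 0.0]
force: [-0.7, 0.4, 0.1]
grip_width: -0.0
```

```bash
python3 - <<'E'
from h import *
P,im,d=snap('wrist','w2'); o=env.get_obs(); print(o['tcp_pos'],o['eef_rot'],o['force'])
P,im,d=snap('side','s2')
a=cv2.resize(im[190:270,330:450],None,fx=6,fy=6,interpolation=cv2.INTER_CUBIC);cv2.imwrite('pics/c5.png',a[:,:,::-1])
E
```

```text
[ 0.57063965 -0.17027128  0.05027741] [ 7.05049616e-03 -1.98636413e-02  9.99777710e-01  5.07042229e-04] [-0.42749401 -0.35300486  1.08079501]
```

View pics/w2.png

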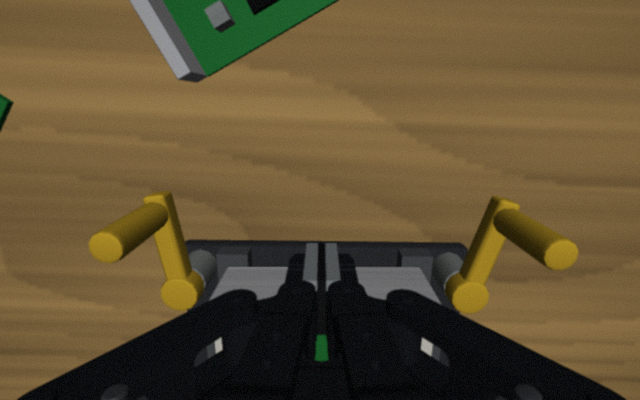

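View pics/c5.png

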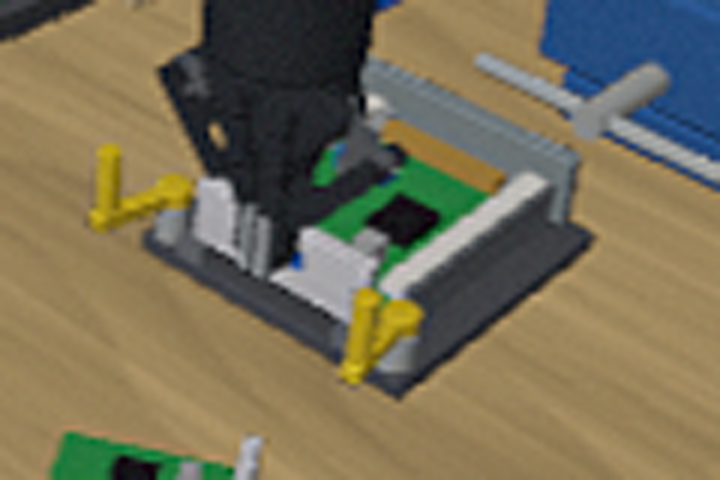

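The card has moved in; the fingers are flat on the plate with about 10 mm left to go. I'll keep pushing in small steps and watch the force.

{"fn": "play_rows", "kwargs": {
  "rows": [
    [0,-3,0,0,0],
    [0,-2,0,0,0],
    [0,0,0,0,0]
  ]
}}

```text
clock: 4.22
tcp_pos: [0.5746, -0.1702, 0.0501]
eef_rot: [0.006, -0.019, 1.0, 0.001]
force: [0.1, 1.1, 0.7]
grip_width: 0.0
```

```bash
python3 - <<'E'
from h import *
P,im,d=snap('wrist','w3'); o=env.get_obs(); print(o['tcp_pos'],o['eef_rot'],o['force'])
a=cv2.resize(im[230:330,160:500],None,fx=2.3,fy=2.3,interpolation=cv2.INTER_CUBIC);cv2.imwrite('pics/c6.png',a[:,:,::-1])
E
```

```text
[ 0.57459927 -0.17018403  0.05010579] [ 6.39815267e-03 -1.94441241e-02  9.99790189e-01  7.52790706e-04] [ 0.75206837 -0.06293257  1.37282033]
```

View pics/c6.png

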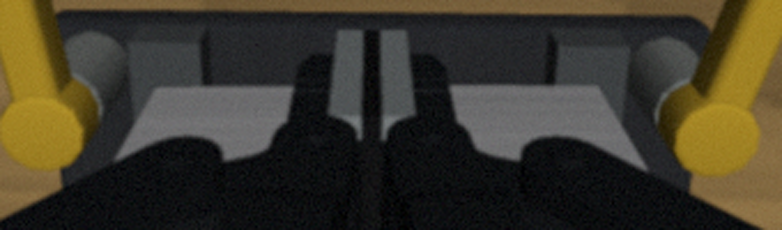

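```bash
python3 - <<'E'
from h import *
P,im,d=load('w3')
for c,r in [(155,88),(600,88)]:
    u,v=160+c/2.3-.3,230+r/2.3-.3; print(ptz(P,u,v,.023).round(4),pt(P,u,v+2,d[int(v+2),int(u)]).round(4))
for c,r in [(42,135),(718,142)]:
    u,v=160+c/2.3-.3,230+r/2.3-.3; print(ptz(P,u,v,.0435).round(4),pt(P,u,v,d[int(v),int(u)]).round(4))
E
```

```text
[ 0.5879 -0.2185  0.023 ] [ 0.5866 -0.2173  0.0274]
[ 0.5838 -0.1182  0.023 ] [ 0.5833 -0.1192  0.0262]
[ 0.5881 -0.2355  0.0435] [ 0.5881 -0.2355  0.0435]
[ 0.5842 -0.1004  0.0435] [ 0.5846 -0.1001  0.043 ]
```

{"fn": "play_rows", "kwargs": {
  "rows": [
    [0,-3,0,0,0],
    [0,-2,0,0,0],
    [0,0,0,0,0],
    [0,0,0,0,0]
  ]
}}

```text
clock: 4.6
tcp_pos: [0.5786, -0.17, 0.05]
eef_rot: [0.005, -0.019, 1.0, 0.001]
force: [-2.5, 0.0, 2.4]
grip_width: 0.0001
```

{"fn": "play_rows", "kwargs": {
  "rows": [
    [0,0,0,0,0],
    [0,0,0,0,0],
    [0,5,0,0,0],
    [0,20,0,0,0],
    [0,20,0,-20,0],
    [0,10,0,-40,0],
    [0,0,0,-30,0]
  ]
}}

```text
clock: 5.18
tcp_pos: [0.5172, -0.1713, 0.135]
eef_rot: [0.001, -0.02, 1.0, 0.001]
force: [1.9, 0.3, 0.7]
grip_width: -0.0
```

{"fn": "play_rows", "kwargs": {
  "rows": [
    [30,30,20,-40,0],
    [30,30,20,-30,0],
    [30,20,0,-10,0],
    [30,0,0,0,0]
  ]
}}

```text
clock: 5.52
tcp_pos: [0.4463, -0.142, 0.2081]
eef_rot: [0.005, -0.019, 1.0, -0.0]
force: [0.9, -0.9, 0.1]
grip_width: 0.03
```

```bash
python3 - <<'E'
from h import *
P,im,d=snap('wrist','w4'); o=env.get_obs(); print(o['tcp_pos'],o['eef_rot'],o['force'])
E
```

```text
[ 0.44775327 -0.14122575  0.20768774] [ 5.68437405e-03 -1.92789642e-02  9.99797976e-01  1.28226999e-04] [0.70083419 0.31935024 0.68137979]
```

View pics/w4.png

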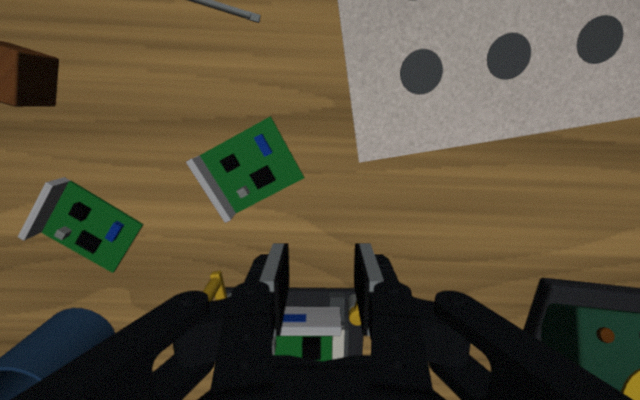

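{"fn": "play_rows", "kwargs": {
  "rows": [
    [45,-33,15,20,0],
    [45,-33,15,20,0],
    [45,-31,14,20,0],
    [45,0,0,15,0],
    [45,0,0,0,0],
    [45,0,0,0,0]
  ]
}}

```text
clock: 6.07
tcp_pos: [0.553, -0.0908, 0.131]
eef_rot: [0.012, -0.02, 1.0, 0.002]
force: [0.5, -0.4, 0.8]
grip_width: 0.0449
```

{"fn": "play_rows", "kwargs": {
  "rows": [
    [45,8,0,20,0],
    [45,2,-1,20,0],
    [45,0,0,15,0],
    [45,0,0,0,0],
    [45,0,0,0,0]
  ]
}}

```text
clock: 6.48
tcp_pos: [0.5447, -0.095, 0.077]
eef_rot: [0.014, -0.018, 1.0, 0.002]
force: [1.2, -0.0, 0.3]
grip_width: 0.045
```

```bash
python3 - <<'E'
from h import *
P,im,d=snap('wrist','w5'); o=env.get_obs(); print(o['tcp_pos'],o['eef_rot'],o['force'])
E
```

```text
[ 0.54473349 -0.09495334  0.07713219] [ 0.01394161 -0.01821197  0.99973475  0.0020958 ] [-0.3086809   0.01481301  1.23030493]
```

View pics/w5.png

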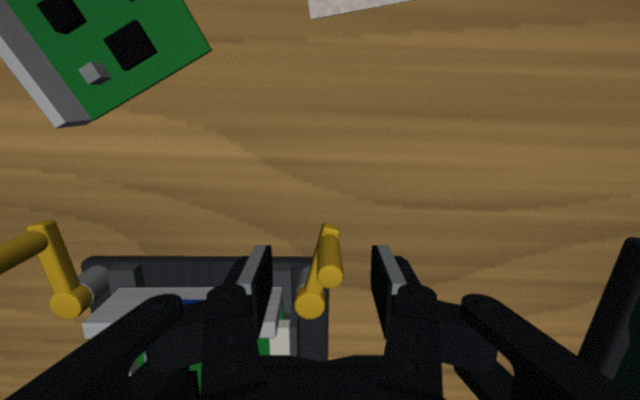

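The left post, with its top at about (329,272), stands between the open pads at (262,270) and (382,270). I'll go 5 mm lower and close.

{"fn": "play_rows", "kwargs": {
  "rows": [
    [20,0,0,6,0],
    [0,0,0,0,0],
    [0,0,0,0,0],
    [0,0,0,0,0],
    [0,0,0,0,0]
  ]
}}

```text
clock: 6.95
tcp_pos: [0.546, -0.0942, 0.0741]
eef_rot: [0.016, -0.018, 1.0, 0.003]
force: [3.0, -0.9, -10.1]
grip_width: 0.0087
```

```bash
python3 - <<'E'
from h import *
P,im,d=snap('wrist','w6'); o=env.get_obs(); print(o['tcp_pos'],o['eef_rot'],o['force'],o['grip_width'])
cv2.imwrite('pics/c7.png',cv2.resize(im[200:350,200:460],None,fx=3,fy=3,interpolation=cv2.INTER_CUBIC)[:,:,::-1])
P,im,d=snap('side','s6')
a=cv2.resize(im[190:270,330:450],None,fx=6,fy=6,interpolation=cv2.INTER_CUBIC);cv2.imwrite('pics/c8.png',a[:,:,::-1])
E
```

```text
[ 0.5458936  -0.09421178  0.07401712] [ 0.01566868 -0.01833817  0.99970332  0.00338764] [-0.20115647 -0.37265078 -6.68557684] 0.008605006540159575
```

View pics/c7.png

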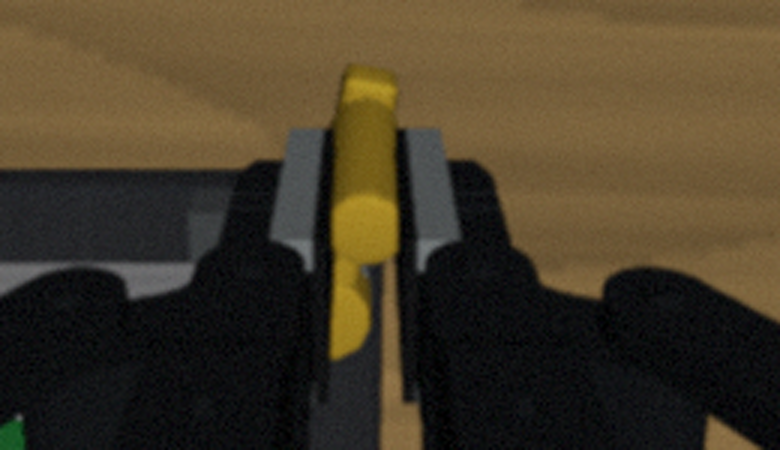

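View pics/c8.png

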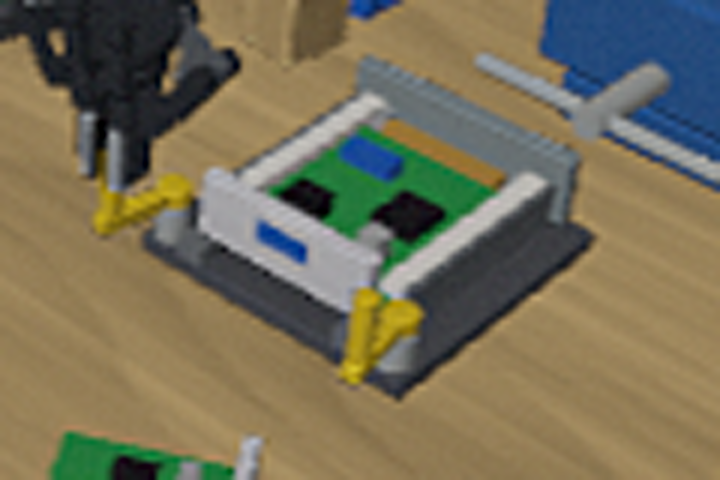

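The grip is good: the side crop shows the pads holding the left post, and the card is in and standing at its contacts. Next I'll work out the arc steps.

```bash
cat >> h.py <<'E'
from scipy.spatial.transform import Rotation as Ro
def toolR():
    o=env.get_obs(); q=o['eef_rot']; return np.array(o['tcp_pos']),Ro.from_quat([q[1],q[2],q[3],q[0]]).as_matrix()
def arc(piv,start,sweep,n,z):
    p,R=toolR(); prev=p.copy()
    off=p[:2]-np.array(start)   # tcp minus post
    r0=np.array(start)-piv; a0=np.arctan2(r0[1],r0[0])
    print('a0',np.degrees(a0),'r',np.linalg.norm(r0))
    for i in range(1,n+1):
        a=a0+sweep*i/n; t=np.r_[piv+.04*np.array([np.cos(a),np.sin(a)])+off,z]
        print((R.T@(t-prev)*1000).round(1),t.round(4)); prev=t
E
python3 - <<'E'
from h import *
arc(np.array([.5842,-.1004]),[.5455,-.0922],np.radians(104),16,.073)
E
```

```text
a0 168.036747835725 r 0.03955919614956812
[ 1.3 -4.4  0.9] [ 0.5448 -0.0986  0.073 ]
[ 0.3 -4.5 -0. ] [ 0.5446 -0.1031  0.073 ]
[-0.2 -4.5 -0. ] [ 0.545  -0.1076  0.073 ]
[-0.7 -4.5 -0. ] [ 0.5458 -0.1121  0.073 ]
[-1.2 -4.4  0. ] [ 0.5472 -0.1164  0.073 ]
[-1.7 -4.2  0. ] [ 0.549  -0.1206  0.073 ]
[-2.1 -4.   0. ] [ 0.5513 -0.1245  0.073 ]
[-2.6 -3.7  0.1] [ 0.554  -0.1281  0.073 ]
[-3.  -3.4  0.1] [ 0.5571 -0.1314  0.073 ]
[-3.4 -3.1  0.1] [ 0.5606 -0.1343  0.073 ]
[-3.7 -2.7  0.1] [ 0.5643 -0.1369  0.073 ]
[-4.  -2.2  0.1] [ 0.5684 -0.1389  0.073 ]
[-4.2 -1.8  0.1] [ 0.5726 -0.1405  0.073 ]
[-4.4 -1.3  0.1] [ 0.577  -0.1416  0.073 ]
[-4.5 -0.8  0.1] [ 0.5815 -0.1423  0.073 ]
[-4.5 -0.3  0.1] [ 0.586  -0.1423  0.073 ]
```

{"fn": "play_rows", "kwargs": {
  "rows": [
    [0,1,-5,0,0],
    [0,0,-5,0,0],
    [0,0,-5,0,0],
    [0,-1,-5,0,0]
  ]
}}

```text
clock: 7.38
tcp_pos: [0.5455, -0.0992, 0.0737]
eef_rot: [0.012, -0.025, 1.0, 0.013]
force: [-12.0, 15.9, 12.9]
grip_width: 0.0098
```

{"fn": "play_rows", "kwargs": {
  "rows": [
    [0,0,-9,0,0],
    [0,0,-9,0,0],
    [0,-1,-9,0,0]
  ]
}}

```text
clock: 7.63
tcp_pos: [0.5457, -0.1166, 0.0734]
eef_rot: [0.008, -0.03, 0.999, 0.02]
force: [-3.0, 10.8, 2.4]
grip_width: 0.009
```

{"fn": "play_rows", "kwargs": {
  "rows": [
    [0,-5,-7,0,0],
    [0,-5,-7,0,0],
    [0,-6,-6,0,0]
  ]
}}

```text
clock: 7.88
tcp_pos: [0.5579, -0.1302, 0.0733]
eef_rot: [0.002, -0.033, 0.999, 0.027]
force: [-2.7, 2.1, 6.9]
grip_width: 0.0093
```

{"fn": "play_rows", "kwargs": {
  "rows": [
    [0,-7,-5,0,0],
    [0,-7,-4,0,0],
    [0,-8,-3,0,0]
  ]
}}

```text
clock: 8.13
tcp_pos: [0.5781, -0.1394, 0.0734]
eef_rot: [-0.002, -0.033, 0.999, 0.03]
force: [-6.2, 4.8, 5.3]
grip_width: 0.0089
```

{"fn": "play_rows", "kwargs": {
  "rows": [
    [0,-9,-1,0,0],
    [0,-9,0,0,0],
    [0,-9,0,0,0]
  ]
}}

```text
clock: 8.38
tcp_pos: [0.5985, -0.14, 0.0723]
eef_rot: [-0.009, -0.032, 0.999, 0.032]
force: [-32.6, 0.9, 14.8]
grip_width: 0.0079
```

```bash
python3 - <<'E'
from h import *
P,im,d=snap('wrist','w7'); o=env.get_obs(); print(o['tcp_pos'],o['eef_rot'],o['force'],o['grip_width'])
P,im,d=snap('side','s7')
a=cv2.resize(im[190:270,330:450],None,fx=6,fy=6,interpolation=cv2.INTER_CUBIC);cv2.imwrite('pics/c9.png',a[:,:,::-1])
E
```

```text
[ 0.59820313 -0.14020247  0.07213089] [-0.010633   -0.03230384  0.99891303  0.03187719] [-17.27667802   3.88091371  10.04562673] 0.0077457329600087695
```

View pics/w7.png

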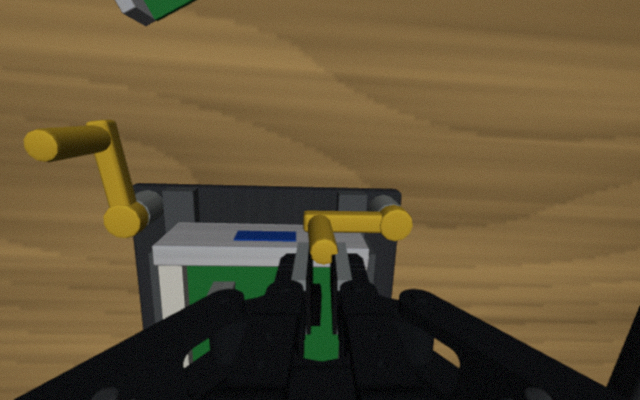

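View pics/c9.png

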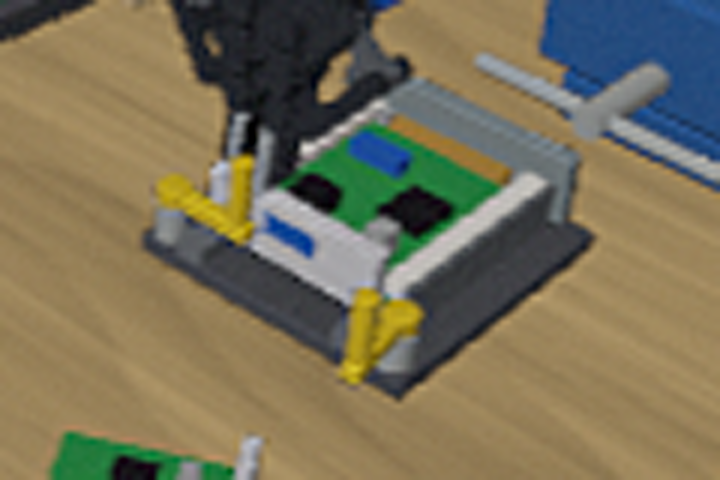

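```bash
python3 - <<'E'
from h import *
P,im,d=load('w7')
cv2.imwrite('pics/c10.png',cv2.resize(im[170:290,100:420],None,fx=2.5,fy=2.5,interpolation=cv2.INTER_CUBIC)[:,:,::-1])
for n,u,v,z in [('lp',397,222,.0435),('rp',125,219,.0435),('lpost',322,252,.078),('plTopR',156,252,.058),('plTopL',369,248,.058),('rpost',41,145,.078)]:
    print(n,ptz(P,u,v,z).round(4),pt(P,u,v,d[v,u]).round(4))
E
```

```text
lp [ 0.5825 -0.1002  0.0435] [ 0.5825 -0.1002  0.0434]
rp [ 0.5869 -0.234   0.0435] [ 0.5866 -0.2336  0.0443]
lpost [ 0.5857 -0.1409  0.078 ] [ 0.5853 -0.1409  0.0789]
plTopR [ 0.5971 -0.2145  0.058 ] [ 0.5965 -0.214   0.0592]
plTopL [ 0.5914 -0.1168  0.058 ] [ 0.6039 -0.1094  0.0275]
rpost [ 0.5488 -0.2426  0.078 ] [ 0.5487 -0.2422  0.0785]
```

View pics/c10.png

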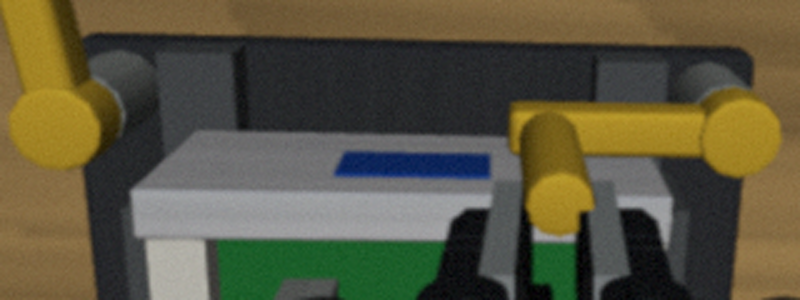

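The left lever lies along the plate: its bearing from the pivot is 274°, against 272° for fully in. I'll release it and lift.

{"fn": "play_rows", "kwargs": {
  "rows": [
    [40,0,0,0,0],
    [40,0,0,0,0],
    [40,0,0,0,0],
    [40,0,0,-30,0],
    [40,0,0,-30,0],
    [40,10,0,-20,0]
  ]
}}

```text
clock: 8.98
tcp_pos: [0.5891, -0.1454, 0.151]
eef_rot: [-0.013, -0.033, 0.999, 0.032]
force: [0.7, 0.1, 0.2]
grip_width: 0.0403
```

```bash
python3 - <<'E'
from h import *
p,R=toolR(); print(p,'\n',R.round(3)); print((R.T@(np.array([.5488,-.2424,.125])-p)*1000).round(1))
E
```

```text
[ 0.58912554 -0.14540363  0.15104805] 
 [[-0.998 -0.064 -0.029]
 [-0.066  0.996  0.063]
 [ 0.024  0.064 -0.998]]
[ 46.  -95.7  21.1]
```

{"fn": "play_rows", "kwargs": {
  "rows": [
    [45,15,-32,5,0.02],
    [45,15,-32,5,0.02],
    [45,14,-31,10,0],
    [45,0,0,0,0],
    [45,0,0,0,0]
  ]
}}

```text
clock: 9.4
tcp_pos: [0.5535, -0.2453, 0.1345]
eef_rot: [-0.005, -0.015, 0.999, 0.03]
force: [0.3, 0.6, 0.1]
grip_width: 0.0453
```

```bash
python3 - <<'E'
from h import *
p,R=toolR(); print(p,'\n',R.round(3)); print((R.T@(np.array([.5488,-.2424,.072])-p)*1000).round(1))
P,im,d=snap('wrist','w8')
E
```

```text
[ 0.5534814  -0.24529772  0.13446207] 
 [[-1.    -0.029 -0.011]
 [-0.029  0.998  0.059]
 [ 0.009  0.06  -0.998]]
[ 4.  -0.7 62.6]
```

View pics/w8.png

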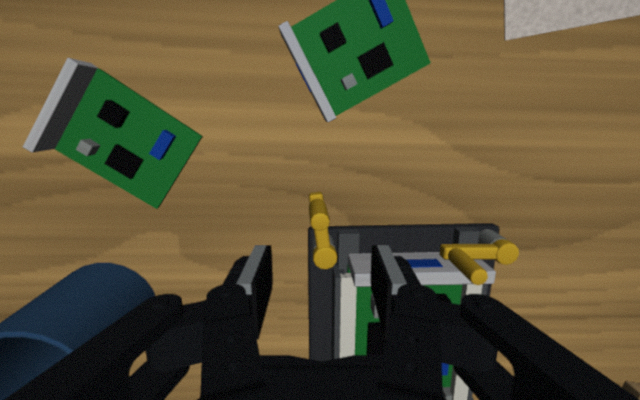

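The left lever is still in. The right post, at about (320,222), lies between the jaws. Going down onto it.

{"fn": "play_rows", "kwargs": {
  "rows": [
    [45,4,0,25,0],
    [45,0,0,25,0],
    [45,0,0,12,0],
    [20,0,0,0,0],
    [0,0,0,0,0],
    [0,0,0,0,0],
    [0,0,0,0,0]
  ]
}}

```text
clock: 10.03
tcp_pos: [0.552, -0.2408, 0.0737]
eef_rot: [-0.003, -0.017, 0.999, 0.028]
force: [1.1, -0.7, -12.3]
grip_width: 0.0088
```

```bash
python3 - <<'E'
from h import *
p,R=toolR(); print(p)
arc(np.array([.5867,-.2345]),[.5486,-.2424],-np.radians(102),16,.073)
P,im,d=snap('wrist','w9')
cv2.imwrite('pics/c11.png',cv2.resize(im[170:350,200:500],None,fx=2.6,fy=2.6,interpolation=cv2.INTER_CUBIC)[:,:,::-1])
E
```

```text
[ 0.55203238 -0.24078272  0.07366181]
a0 -168.2857693406082 r 0.03891040991816974
[1.6 4.2 0.9] [ 0.5503 -0.2366  0.073 ]
[0.  4.4 0.2] [ 0.5501 -0.2322  0.073 ]
[-0.5  4.4  0.2] [ 0.5505 -0.2277  0.073 ]
[-1.   4.3  0.2] [ 0.5513 -0.2234  0.073 ]
[-1.4  4.2  0.2] [ 0.5526 -0.2191  0.073 ]
[-1.9  4.   0.2] [ 0.5543 -0.215   0.073 ]
[-2.3  3.8  0.2] [ 0.5566 -0.2111  0.073 ]
[-2.7  3.5  0.2] [ 0.5592 -0.2076  0.073 ]
[-3.1  3.2  0.2] [ 0.5622 -0.2043  0.073 ]
[-3.4  2.8  0.1] [ 0.5655 -0.2013  0.073 ]
[-3.7  2.4  0.1] [ 0.5692 -0.1988  0.073 ]
[-4.   2.   0.1] [ 0.5731 -0.1967  0.073 ]
[-4.2  1.5  0.1] [ 0.5772 -0.195   0.073 ]
[-4.3  1.1  0. ] [ 0.5815 -0.1938  0.073 ]
[-4.4  0.6  0. ] [ 0.5859 -0.1931  0.073 ]
[-4.4  0.1 -0. ] [ 0.5903 -0.1929  0.073 ]
```

View pics/c11.png

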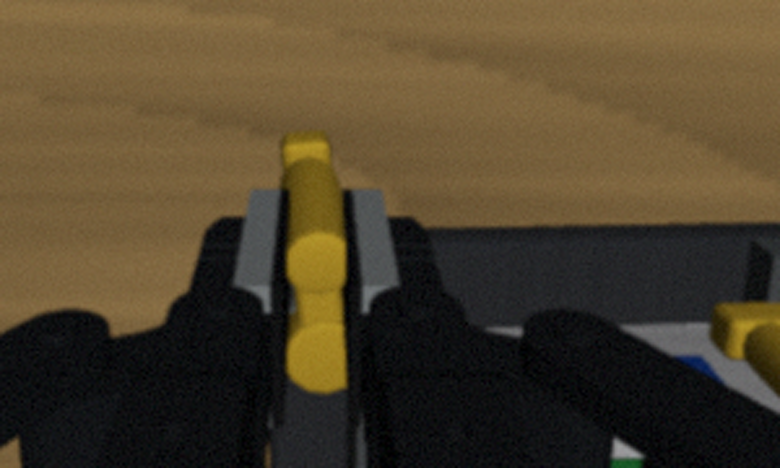

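The right post is firmly between the pads. Now I'll swing it in.

{"fn": "play_rows", "kwargs": {
  "rows": [
    [0,1,7,0,0],
    [0,0,8,0,0],
    [0,0,8,0,0],
    [0,0,8,0,0]
  ]
}}

```text
clock: 10.42
tcp_pos: [0.5524, -0.2182, 0.074]
eef_rot: [0.001, -0.014, 1.0, 0.019]
force: [-0.9, -10.0, -8.4]
grip_width: 0.0091
```

{"fn": "play_rows", "kwargs": {
  "rows": [
    [0,-4,7,0,0],
    [0,-5,6,0,0],
    [0,-6,6,0,0]
  ]
}}

```text
clock: 10.67
tcp_pos: [0.5633, -0.2059, 0.0742]
eef_rot: [-0.001, -0.01, 1.0, 0.014]
force: [-8.1, -11.0, -10.5]
grip_width: 0.0092
```

{"fn": "play_rows", "kwargs": {
  "rows": [
    [0,-7,5,0,0],
    [0,-7,4,0,0],
    [0,-8,3,0,0]
  ]
}}

```text
clock: 10.92
tcp_pos: [0.5811, -0.1977, 0.0739]
eef_rot: [-0.004, -0.008, 1.0, 0.011]
force: [-2.6, -7.3, -8.1]
grip_width: 0.0091
```

{"fn": "play_rows", "kwargs": {
  "rows": [
    [0,-8,2,0,0],
    [0,-9,1,0,0],
    [0,-9,0,0,0]
  ]
}}

```text
clock: 11.17
tcp_pos: [0.6036, -0.1962, 0.074]
eef_rot: [-0.008, -0.006, 1.0, 0.011]
force: [0.0, -0.5, 1.4]
grip_width: 0.0004
```

```bash
python3 - <<'E'
from h import *
P,im,d=snap('wrist','w10'); o=env.get_obs(); print(o['tcp_pos'],o['eef_rot'],o['force'],o['grip_width'])
cv2.imwrite('pics/c12.png',cv2.resize(im[150:350,200:500],None,fx=2.6,fy=2.6,interpolation=cv2.INTER_CUBIC)[:,:,::-1])
E
```

```text
[ 0.60596987 -0.19566862  0.07437111] [-0.00645808 -0.00696182  0.99989721  0.01074191] [2.07873882 1.56170242 0.70049679] -0.00022334703234934338
```

View pics/c12.png

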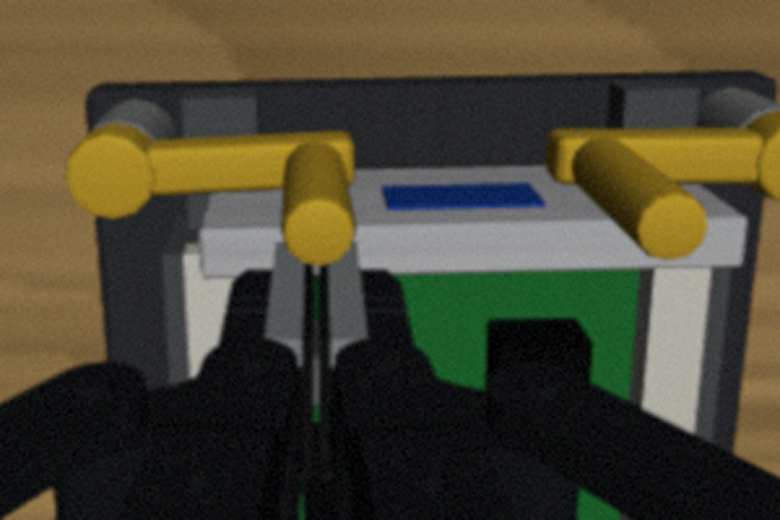

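The jaws slipped off the post near the end of the swing. I'll lift and measure both levers.

{"fn": "play_rows", "kwargs": {
  "rows": [
    [0,0,0,-35,0],
    [0,15,0,-35,0],
    [0,38,10,-20,0],
    [0,38,0,-10,0],
    [0,38,0,0,0],
    [0,20,0,0,0],
    [0,0,0,0,0]
  ]
}}

```text
clock: 11.8
tcp_pos: [0.46, -0.1889, 0.1831]
eef_rot: [-0.001, -0.01, 1.0, 0.012]
force: [-0.1, -0.6, -0.1]
grip_width: -0.0
```

```bash
python3 - <<'E'
from h import *
P,im,d=snap('wrist','w11'); o=env.get_obs(); print(o['tcp_pos'],o['eef_rot'],o['force'],o['grip_width'])
E
```

```text
[ 0.46157938 -0.18854354  0.18341401] [-6.29856079e-04 -1.00813402e-02  9.99875509e-01  1.21217030e-02] [-0.15893768 -0.80420825  0.24111022] -0.00012951612989530156
```

View pics/w11.png

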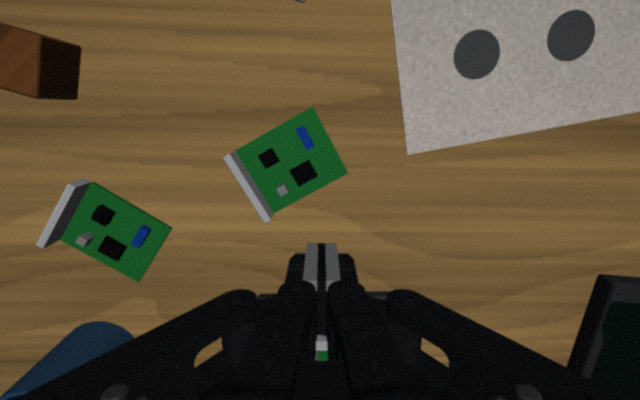

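```bash
python3 - <<'E'
from h import *
P,im,d=load('w10')
for n,c,r,z in [('rp',112,172,.0435),('rpost',318,232,.078),('lpost',670,227,.078),('plTopR',203,230,.058),('plTopL',743,219,.058)]:
    u,v=200+c/2.6-.3,150+r/2.6-.3
    print(n,ptz(P,u,v,z).round(4),pt(P,u,v,d[int(round(v)),int(round(u))]).round(4))
P,im,d=snap('side','s11')
cv2.imwrite('pics/c13.png',cv2.resize(im[190:270,330:450],None,fx=6,fy=6,interpolation=cv2.INTER_CUBIC)[:,:,::-1])
P,im,d=snap('top','t11')
cv2.imwrite('pics/c14.png',cv2.resize(im[125:205,325:445],None,fx=6,fy=6,interpolation=cv2.INTER_CUBIC)[:,:,::-1])
E
```

```text
rp [ 0.5871 -0.2355  0.0435] [ 0.5868 -0.2353  0.0442]
rpost [ 0.5858 -0.1963  0.078 ] [ 0.5857 -0.1963  0.0783]
lpost [ 0.5846 -0.1408  0.078 ] [ 0.5846 -0.1409  0.0782]
plTopR [ 0.5934 -0.2165  0.058 ] [ 0.5933 -0.2165  0.0581]
plTopL [ 0.5906 -0.1185  0.058 ] [ 0.5907 -0.1185  0.0579]
```

View pics/c13.png

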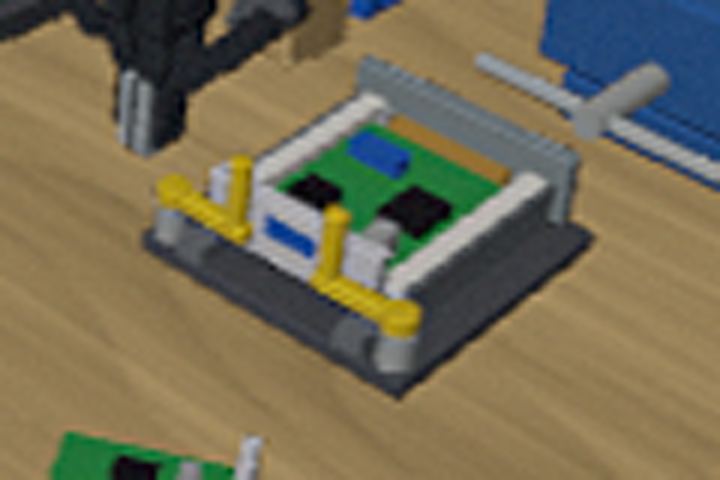

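View pics/c14.png

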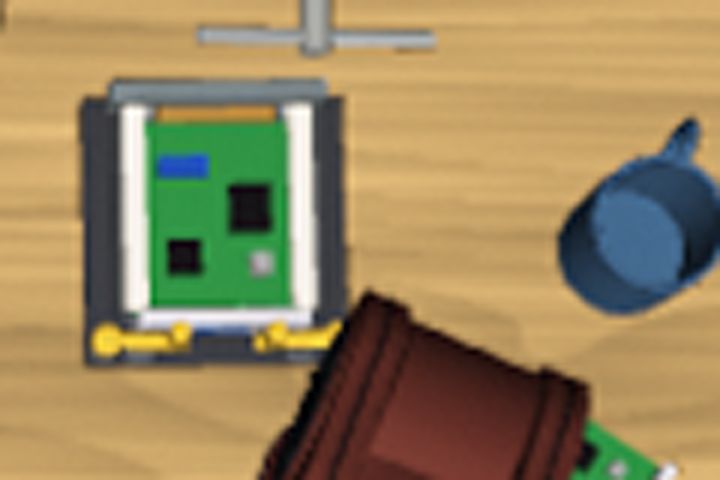

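Both levers are fully in. The right one bears 91.6°, against 91.6° expected. The plate middle is at x 0.592, against home at 0.591. Now the selector.

{"fn": "play_rows", "kwargs": {
  "rows": [
    [85,0,30,-28,0],
    [85,0,38,-16,0],
    [85,0,40,-10,0],
    [85,0,40,-10,0],
    [85,0,40,-10,0],
    [85,0,40,-10,0],
    [85,-5,40,0,0],
    [85,-5,40,0,0]
  ]
}}

```text
clock: 12.62
tcp_pos: [0.4748, 0.1199, 0.2773]
eef_rot: [0.001, -0.005, 1.0, 0.009]
force: [0.6, -0.5, 0.5]
grip_width: 0.0854
```

{"fn": "play_rows", "kwargs": {
  "rows": [
    [85,-10,25,0,0],
    [85,-10,20,0,0],
    [85,0,0,0,0],
    [85,0,0,0,0]
  ]
}}

```text
clock: 12.95
tcp_pos: [0.4964, 0.1835, 0.2767]
eef_rot: [0.0, -0.014, 1.0, 0.009]
force: [-0.5, -0.6, -0.6]
grip_width: 0.0851
```

```bash
python3 - <<'E'
from h import *
P,im,d=snap('wrist','w12'); o=env.get_obs(); print(o['tcp_pos'],o['eef_rot'],o['force'],o['grip_width'],o['q'].round(2))
E
```

```text
[0.49617799 0.18386365 0.27652107] [ 4.97498920e-05 -1.37943159e-02  9.99864879e-01  8.94084328e-03] [-1.11221376  0.74699028  0.72156094] 0.084979069561681 [-0.87  0.06  0.46  1.73 -0.04  1.35  1.2 ]
```

View pics/w12.png

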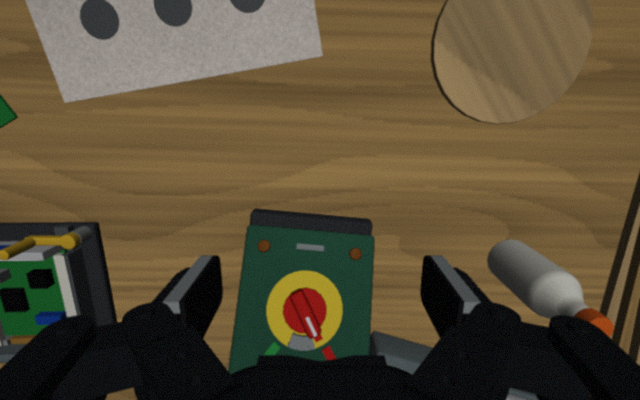

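The selector is at about (306,312). Its white pointer line runs to (318,338), towards the red mark at (329,352). I'll fit the panel plane and the grip bar from depth.

```bash
python3 - <<'E'
from h import *
P,im,d=load('w12')
cv2.imwrite('pics/c15.png',cv2.resize(im[250:370,230:390],None,fx=5,fy=5,interpolation=cv2.INTER_CUBIC)[:,:,::-1])
vv,uu=np.mgrid[235:362,235:375]
X=np.array([pt(P,u,v,d[v,u]) for u,v in zip(uu.ravel(),vv.ravel())]).reshape(*uu.shape,3)
I=im[235:362,235:375].astype(int); r,g,b=I[...,0],I[...,1],I[...,2]
green=(g>r+20)&(g>b)
yel=(r>150)&(g>140)&(b<100)
pts=X[green|yel]; 
for _ in range(5):
    c=pts.mean(0); n=np.linalg.svd(pts-c)[2][2]; n*=np.sign(n[2]); e=(pts-c)@n; pts=pts[abs(e)<.004]
print('n',n,'tilt',np.degrees(np.arccos(n[2])),'az',np.degrees(np.arctan2(n[1],n[0])),'c',c,len(pts),e.std())
ye=X[yel]; ye=ye[abs((ye-c)@n)<.005]; print('yellow',len(ye),ye.mean(0),ye.min(0),ye.max(0))
red=(r>120)&(g<70)&(b<70); h=(X-c)@n
print(np.histogram(h[red],bins=np.arange(-.01,.06,.005)))
top=X[(red|((r>150)&(g>140)&(b>130)))&(h>.040)&(h<.056)]
# panel axes
up=np.array([-n[0],-n[1],0]); up=up-n*(up@n); up/=np.linalg.norm(up); lf=np.cross(n,up)
q=np.c_[(top-c)@up,(top-c)@lf]; m=q.mean(0); w=np.linalg.svd(q-m)[2]
print('top',len(top),top.mean(0),((top-c)@n).mean(),'dir',np.degrees(np.arctan2(w[0][1],w[0][0])), 'ext',np.ptp((q-m)@w[0]),np.ptp((q-m)@w[1]))
mid=((q-m)@w.T); ctr=(mid.max(0)+mid.min(0))/2@w+m
print('ctr',c+up*ctr[0]+lf*ctr[1]+n*.031)
np.savez('panel.npz',n=n,c=c,up=up,lf=lf)
E
```

```text
n [-0.47144533  0.03759601  0.88109355] tilt 28.225440062753357 az 175.44052434037104 c [0.6199619  0.17271174 0.08910117] 12370 0.0013826733366740927
yellow 2304 [0.62667812 0.17140851 0.09552435] [0.59744877 0.13351544 0.07956832] [0.66499955 0.21115899 0.114729  ]
(array([  0,   8,  80,   0, 789,  18,   0,   0,   0,   0,   0, 386,   0]), array([-0.01 , -0.005,  0.   ,  0.005,  0.01 ,  0.015,  0.02 ,  0.025,
        0.03 ,  0.035,  0.04 ,  0.045,  0.05 ,  0.055]))
top 438 [0.61004545 0.1737118  0.13759018] 0.047436017984205506 dir 31.640142543112884 ext 0.04041961446702563 0.010175558196719933
ctr [0.61884016 0.17369362 0.12364261]
```

View pics/c15.png

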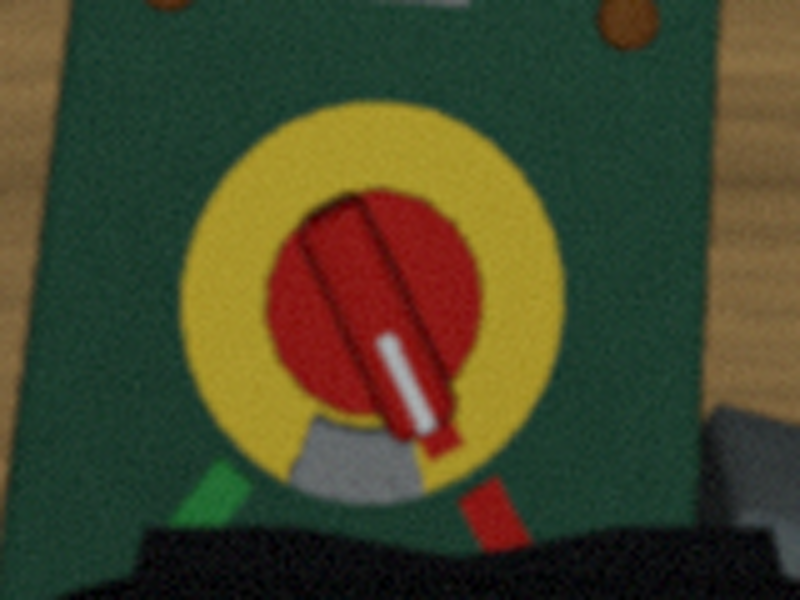

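Panel tilt fits at 28.2° (28 given) and the bar top stands 47.4 mm above the panel (48 given). The bar points 31.6° left of uphill. Grip centre is at (0.619,0.174,0.124). I still need the bridge height for finger clearance.

```bash
python3 - <<'E'
from h import *
P,im,d=load('w12'); z=np.load('panel.npz'); n,c,up,lf=z['n'],z['c'],z['up'],z['lf']
G=np.array([.6188,.1737,.1236])
for cx,cy in [(340,440),(365,440),(400,440),(345,480),(370,490),(325,425),(410,455),(440,445),(375,220),(440,300),(300,300)]:
    u,v=230+cx/5-.4,250+cy/5-.4; X=pt(P,u,v,d[int(round(v)),int(round(u))]); D=X-G
    print((cx,cy),'h',round(((X-c)@n)*1000,1),'up',round(D@up*1000,1),'left',round(D@lf*1000,1),'z',X[2].round(4))
E
```

```text
(340, 440) h 13.3 up 26.6 left -4.5 z 0.1206
(365, 440) h 13.5 up 26.2 left 0.5 z 0.1206
(400, 440) h 15.4 up 25.4 left 7.4 z 0.1218
(345, 480) h 12.9 up 34.0 left -2.7 z 0.1238
(370, 490) h 11.9 up 35.7 left 2.5 z 0.1237
(325, 425) h 13.7 up 24.0 left -7.8 z 0.1197
(410, 455) h 13.4 up 28.3 left 9.7 z 0.1215
(440, 445) h 11.4 up 26.4 left 15.7 z 0.1188
(375, 220) h 18.2 up -16.4 left -1.8 z 0.1046
(440, 300) h 12.0 up -1.4 left 13.2 z 0.1062
(300, 300) h 13.5 up 0.7 left -15.3 z 0.1086
```

{"fn": "play_rows", "kwargs": {
  "rows": [
    [40,0,0,0,-0.11],
    [40,0,0,0,-0.11],
    [40,0,0,0,-0.11],
    [40,0,0,0,-0.11],
    [40,0,0,0,0]
  ]
}}

```text
clock: 13.42
tcp_pos: [0.4977, 0.1811, 0.2754]
eef_rot: [0.001, -0.239, 0.971, 0.008]
force: [0.4, -0.3, 0.2]
grip_width: 0.0399
```

```bash
cat >> h.py <<'E'
def go(x,y,z):
    p,R=toolR(); print('tcp',p.round(4),'az',np.degrees(np.arctan2(R[1,0],R[0,0])).round(2),'toolz',R[:,2].round(3)); print('delta',(R.T@(np.array([x,y,z])-p)*1000).round(1))
E
python3 -c "
from h import *
go(.615,.174,.19)"
```

```text
tcp [0.4977 0.1811 0.2754] az -152.36 toolz [-0.002  0.016 -1.   ]
delta [-100.2  -62.    85.1]
```

{"fn": "play_rows", "kwargs": {
  "rows": [
    [40,-25,-16,10,-0.04],
    [40,-25,-15,20,0],
    [40,-25,-15,25,0],
    [40,-21,-13,25,0],
    [40,0,0,0,0],
    [40,0,0,0,0]
  ]
}}

```text
clock: 13.92
tcp_pos: [0.6167, 0.1743, 0.1934]
eef_rot: [0.003, -0.247, 0.969, 0.009]
force: [0.1, -0.1, 0.0]
grip_width: 0.0398
```

```bash
python3 -c "
from h import *
go(.615,.174,.19)
P,im,d=snap('wrist','w13')"
```

```text
tcp [0.6167 0.1743 0.1934] az -151.4 toolz [ 0.001  0.019 -1.   ]
delta [1.6 0.5 3.4]
```

View pics/w13.png

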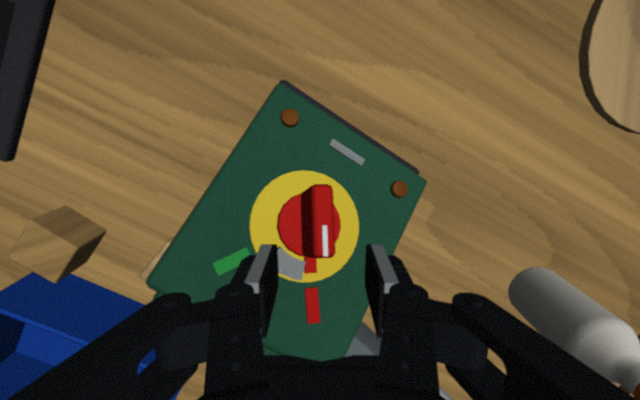

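The bar now runs straight up and down in the view, from (322,186) to (323,257), in line with the pads. I'll recheck its centre from this nearer picture.

```bash
python3 - <<'E'
from h import *
P,im,d=load('w13'); z=np.load('panel.npz'); n,c,up,lf=z['n'],z['c'],z['up'],z['lf']
vv,uu=np.mgrid[170:275,270:370]
X=np.array([pt(P,u,v,d[v,u]) for u,v in zip(uu.ravel(),vv.ravel())]).reshape(*uu.shape,3)
h=(X-c)@n; m=(h>.043)&(h<.053)
q=X[m]; Q=np.c_[(q-c)@up,(q-c)@lf].astype(np.float32)*1000
print(len(q),h[m].mean()); r=cv2.minAreaRect(Q);print(r); ctr=np.array(r[0])/1000
T=c+up*ctr[0]+lf*ctr[1]+n*h[m].mean(); print('top centre',T,'grip',T-.017*n)
E
```

```text
1672 0.04686857068363824
((14.819559097290039, 0.7469577789306641), (43.824825286865234, 14.536651611328125), 31.853403091430664)
top centre [0.6109414  0.17418042 0.13740555] grip [0.61895598 0.17354129 0.12242696]
```

{"fn": "play_rows", "kwargs": {
  "rows": [
    [40,2,0,25,-0.02],
    [40,0,0,20,0],
    [40,0,0,10,0],
    [40,0,0,0,0],
    [40,0,0,0,0]
  ]
}}

```text
clock: 14.38
tcp_pos: [0.6142, 0.1747, 0.1433]
eef_rot: [0.006, -0.254, 0.967, 0.011]
force: [0.1, 0.4, 0.4]
grip_width: 0.0398
```

```bash
python3 -c "
from h import *
go(.615,.174,.134)"
```

```text
tcp [0.6142 0.1747 0.1433] az -150.64 toolz [ 0.007  0.024 -1.   ]
delta [-0.2 -1.1  9.3]
```

{"fn": "play_rows", "kwargs": {
  "rows": [
    [40,0,-1,6,0],
    [22,0,0,3,0],
    [16,0,0,0,0],
    [12,0,0,0,0],
    [0,0,0,0,0],
    [0,0,0,0,0]
  ]
}}

```text
clock: 14.88
tcp_pos: [0.6162, 0.1742, 0.1381]
eef_rot: [0.009, -0.253, 0.967, 0.011]
force: [1.2, -0.2, -3.7]
grip_width: 0.0143
```

```bash
python3 -c "
from h import *
go(.615,.174,.134); o=env.get_obs(); print(o['force'],o['torque'],o['grip_width'])
P,im,d=snap('wrist','w14')
P,im,d=snap('side','s14')
cv2.imwrite('pics/c16.png',cv2.resize(im[120:210,260:380],None,fx=6,fy=6,interpolation=cv2.INTER_CUBIC)[:,:,::-1])"
```

```text
tcp [0.6162 0.1742 0.1381] az -150.71 toolz [ 0.012  0.026 -1.   ]
delta [1.2 0.3 4.1]
[ 1.18139082 -0.15657468 -3.71710785] [-0.23963521 -0.22607433 -0.12619611] 0.014314861392695867
```

View pics/w14.png

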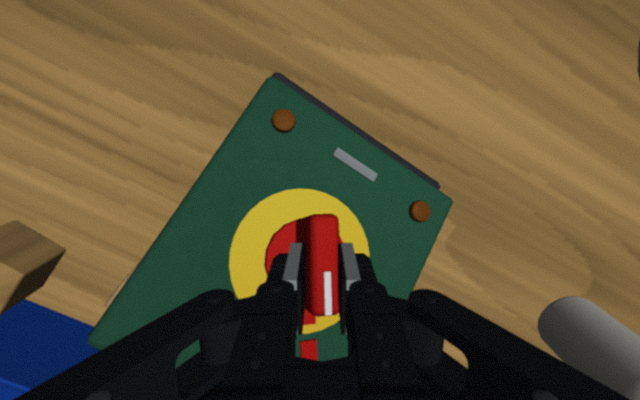

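View pics/c16.png

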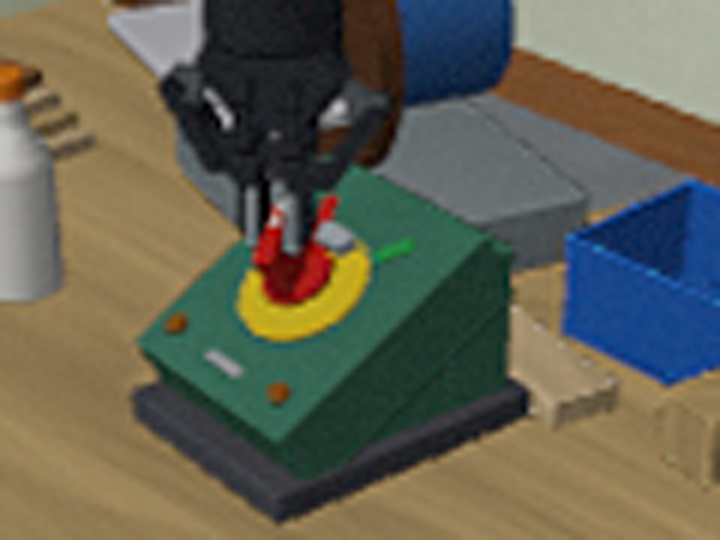

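The jaws hold the bar (14.3 mm opening) but shallowly, so I'll take a grip 4–5 mm deeper.

{"fn": "play_rows", "kwargs": {
  "rows": [
    [28,1,0,0,0],
    [28,1,0,6,0],
    [20,0,0,1,0],
    [0,0,0,0,0],
    [0,0,0,0,0],
    [0,0,0,0,0]
  ]
}}

```text
clock: 15.48
tcp_pos: [0.6153, 0.1728, 0.1321]
eef_rot: [0.01, -0.253, 0.967, 0.011]
force: [0.0, -0.1, -0.0]
grip_width: 0.0159
```

```bash
python3 -c "
from h import *
go(.615,.174,.134); o=env.get_obs(); print(o['force'],o['torque'],o['grip_width'])
p,R=toolR(); n=np.array([-.4714,.0376,.881]); print('press dir per mm',(R.T@-n).round(3))"
```

```text
tcp [0.6153 0.1728 0.1321] az -150.75 toolz [ 0.014  0.026 -1.   ]
delta [-0.3  1.3 -1.8]
[ 0.01699624 -0.07914583 -0.0261455 ] [-0.52755907 -0.03381923 -0.11372277] 0.01586228524264594
press dir per mm [-0.37  -0.277  0.886]
```

{"fn": "play_rows", "kwargs": {
  "rows": [
    [0,-1.5,-1,4,0],
    [0,-1.5,-1,4,0],
    [0,-1.5,-1,4,0]
  ]
}}

```text
clock: 15.73
tcp_pos: [0.6199, 0.1728, 0.1239]
eef_rot: [0.009, -0.253, 0.967, 0.012]
force: [-39.3, -8.3, 70.1]
grip_width: 0.0154
```

```bash
python3 -c "
from h import *
go(.6191,.1725,.125); o=env.get_obs(); print(o['force'],o['torque'],o['grip_width'])
P,im,d=snap('wrist','w15')"
```

```text
tcp [0.6199 0.1728 0.1239] az -150.74 toolz [ 0.012  0.028 -1.   ]
delta [ 0.8  0.2 -1.1]
[-39.25645364  -8.27874142  70.08595639] [-1.70221813  7.95866766  0.03192377] 0.01543161982169738
```

View pics/w15.png

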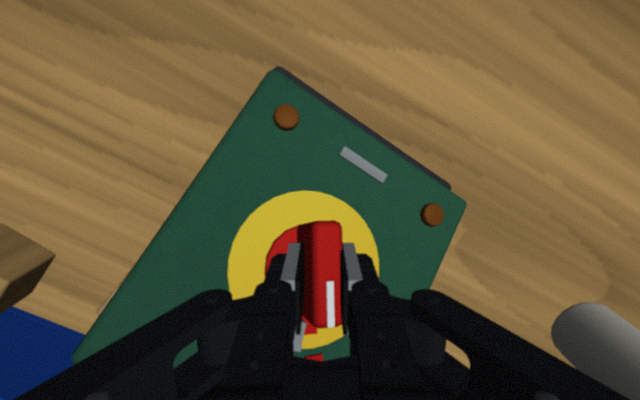

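The wrist force is about 80 N along the axis, so the selector is on its bottom stop. I'll ease to a light downward bias and start turning.

{"fn": "play_rows", "kwargs": {
  "rows": [
    [0,-0.8,-0.5,1.6,0],
    [0,-0.8,-0.5,1.6,0],
    [0,-0.8,-0.5,1.6,0.1]
  ]
}}

```text
clock: 16.03
tcp_pos: [0.6195, 0.173, 0.1249]
eef_rot: [0.005, -0.205, 0.979, 0.015]
force: [-18.6, -8.1, 35.0]
grip_width: 0.0151
```

```bash
python3 -c "
from h import *
go(.6191,.1725,.125); o=env.get_obs(); print(o['force'],o['torque'],o['grip_width'])"
```

```text
tcp [0.6195 0.173  0.1249] az -156.37 toolz [ 0.004  0.032 -0.999]
delta [ 0.5 -0.3 -0.1]
[-18.6179587   -8.12661507  35.02067862] [-2.10156128  3.51289775 -0.08727599] 0.01505097761903697
```

{"fn": "play_rows", "kwargs": {
  "rows": [
    [0,-0.9,-0.4,1.7,0.1],
    [0,-0.9,-0.3,1.7,0.12],
    [0,-0.9,-0.2,1.7,0.12]
  ]
}}

```text
clock: 16.28
tcp_pos: [0.6201, 0.1728, 0.1248]
eef_rot: [-0.0, -0.029, 0.999, 0.018]
force: [-14.1, 0.7, 22.6]
grip_width: 0.0129
```

```bash
python3 -c "
from h import *
go(.6191,.1735,.125); o=env.get_obs(); print(o['force'],o['torque'],o['grip_width'])
P,im,d=snap('wrist','w16')"
```

```text
tcp [0.6201 0.1728 0.1248] az -176.68 toolz [-0.002  0.036 -0.999]
delta [ 0.9  0.7 -0.2]
[-14.11664373   0.74493856  22.55029452] [-0.06076389  2.61189941 -0.10434343] 0.012881246973734896
```

View pics/w16.png

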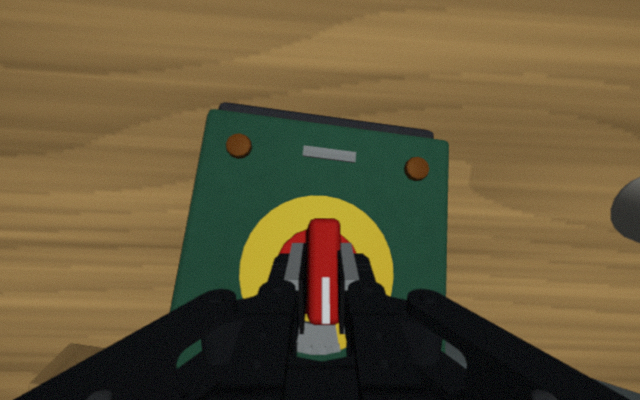

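The bar turns with the jaws and now points at the bridge, about halfway. Continuing.

{"fn": "play_rows", "kwargs": {
  "rows": [
    [0,-0.9,-0.1,1.7,0.12],
    [0,-0.9,0.1,1.7,0.12],
    [0,-0.9,0.2,1.7,0.12],
    [0,-0.9,0.4,1.7,0.12]
  ]
}}

```text
clock: 16.67
tcp_pos: [0.621, 0.1758, 0.1241]
eef_rot: [-0.008, 0.216, 0.976, 0.02]
force: [-14.4, -3.4, 22.5]
grip_width: 0.0127
```

```bash
python3 -c "
from h import *
go(.6191,.1735,.125); o=env.get_obs(); print(o['force'],o['torque'],o['grip_width'],o['q'].round(2))"
```

```text
tcp [0.621  0.1758 0.1241] az 155.07 toolz [-0.008  0.043 -0.999]
delta [ 0.8 -2.8 -0.9]
[-14.35912434  -3.44436906  22.51725505] [0.49667757 2.24839733 0.78486331] 0.012685106249454467 [-0.82  0.47  0.66  1.65 -0.36  1.14  1.07]
```

{"fn": "play_rows", "kwargs": {
  "rows": [
    [0,-0.8,-0.3,1.7,0.12],
    [0,-0.8,0,1.7,0.12],
    [0,-0.8,0.2,1.7,0.12],
    [0,-0.8,0.4,1.7,0.1]
  ]
}}

```text
clock: 17.0
tcp_pos: [0.6229, 0.177, 0.1238]
eef_rot: [-0.016, 0.441, 0.897, 0.021]
force: [-17.7, -0.6, 24.8]
grip_width: 0.0128
```

```bash
python3 -c "
from h import *
go(.6191,.1735,.125); o=env.get_obs(); print(o['force'],o['torque'],o['grip_width'],o['q'].round(2))
P,im,d=snap('wrist','w17')"
```

```text
tcp [0.6229 0.177  0.1238] az 127.66 toolz [-0.01   0.052 -0.999]
delta [-0.4 -5.1 -1.4]
[-17.73923126  -0.56360235  24.75689216] [1.49885413 2.48737499 2.36497362] 0.012776514175662135 [-0.88  0.5   0.75  1.64 -0.42  1.15  0.65]
```

View pics/w17.png

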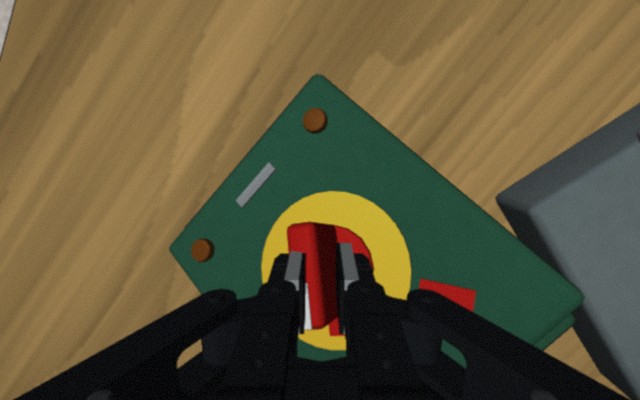

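The bar is now close to the green side, with a twisting moment of 2.4 N m, which suggests the end stop. I'll measure its angle from depth.

```bash
cat > ang.py <<'E'
from h import *
import sys
def ang(f,box,lo,hi):
    P,im,d=load(f); z=np.load('panel.npz'); n,c,up,lf=z['n'],z['c'],z['up'],z['lf']
    u0,u1,v0,v1=box; vv,uu=np.mgrid[v0:v1,u0:u1]
    X=np.array([pt(P,u,v,d[v,u]) for u,v in zip(uu.ravel(),vv.ravel())]).reshape(*uu.shape,3)
    I=im[v0:v1,u0:u1].astype(int); red=(I[...,0]>90)&(I[...,1]<60)
    h=(X-c)@n; print(np.histogram(h[red],bins=np.arange(0,.06,.003)))
    m=red&(h>lo)&(h<hi); q=X[m]; Q=np.c_[(q-c)@up,(q-c)@lf].astype(np.float32)*1000
    w=np.linalg.svd(Q-Q.mean(0))[2][0]; w*=np.sign(w[0]); print(m.sum(),h[m].mean(),cv2.minAreaRect(Q),'axis deg',np.degrees(np.arctan2(w[1],w[0])))
E
python3 -c "
from ang import *
ang('w13',(270,370,170,275),.043,.053)
ang('w17',(270,360,210,345),.034,.045)"
```

```text
(array([   0,    0,    0,  186, 1183,   13,    0,    0,    0,    0,    0,
          0,    0,    0,   14, 1132,  106,    0,    0]), array([0.   , 0.003, 0.006, 0.009, 0.012, 0.015, 0.018, 0.021, 0.024,
       0.027, 0.03 , 0.033, 0.036, 0.039, 0.042, 0.045, 0.048, 0.051,
       0.054, 0.057]))
1252 0.04698732418510208 ((14.9584321975708, 1.1011734008789062), (42.615440368652344, 14.09130859375), 31.769359588623047) axis deg 31.289146
(array([ 46, 415,  42,   5,   0,   0,   0,   3,   2,   2,   2,   1, 936,
       816,   0,   0,   0,   0,   0]), array([0.   , 0.003, 0.006, 0.009, 0.012, 0.015, 0.018, 0.021, 0.024,
       0.027, 0.03 , 0.033, 0.036, 0.039, 0.042, 0.045, 0.048, 0.051,
       0.054, 0.057]))
1752 0.03888726148367231 ((15.35439682006836, 1.345663070678711), (13.134766578674316, 43.114376068115234), 52.573585510253906) axis deg -31.772924
```

The selector is pressed 8.1 mm and turned about 1.1–1.2 rad. A little more twist will bring it firmly to the stop.

{"fn": "play_rows", "kwargs": {
  "rows": [
    [0,-0.6,-0.4,1.7,0.12],
    [0,-0.6,-0.3,1.7,0.12],
    [0,-0.6,-0.2,1.7,0.1]
  ]
}}

```text
clock: 17.3
tcp_pos: [0.6238, 0.1796, 0.1241]
eef_rot: [-0.02, 0.583, 0.812, 0.021]
force: [-9.4, -7.0, 18.2]
grip_width: 0.0129
```

```bash
python3 -c "
from ang import *
go(.6191,.1735,.125); o=env.get_obs(); print(o['force'],o['torque'],o['grip_width'],o['q'].round(2))
P,im,d=snap('wrist','w18')
ang('w18',(270,360,210,345),.034,.045)"
```

```text
tcp [0.6238 0.1796 0.1241] az 108.72 toolz [-0.007  0.057 -0.998]
delta [-4.2 -6.4 -1.2]
[-9.36868539 -6.99832891 18.16273836] [-0.18232164  0.65518711  6.48645353] 0.012870784386640763 [-0.93  0.52  0.82  1.64 -0.47  1.16  0.35]
(array([  0, 447,  61,   4,   0,   0,   2,   7,   1,   2,   2,   2, 760,
       541,   0,   0,   0,   8,   0]), array([0.   , 0.003, 0.006, 0.009, 0.012, 0.015, 0.018, 0.021, 0.024,
       0.027, 0.03 , 0.033, 0.036, 0.039, 0.042, 0.045, 0.048, 0.051,
       0.054, 0.057]))
1302 0.038788417031493126 ((15.455852508544922, 1.3753547668457031), (13.14366340637207, 43.058311462402344), 47.83933639526367) axis deg -38.17186
```

View pics/w18.png

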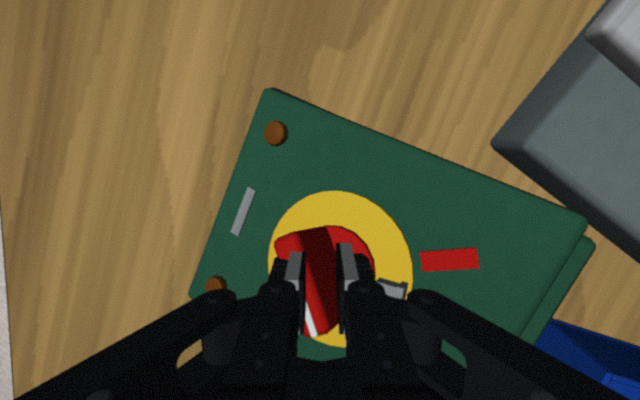

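The bar axis is at −42°, which is 74° of travel against a 71.6° stop, so it is at the stop. I'll open the jaws and lift off.

{"fn": "play_rows", "kwargs": {
  "rows": [
    [45,0,0,0,0],
    [45,0,0,0,0],
    [45,0,0,0,0],
    [45,0,0,-5,0],
    [45,0,0,-20,0],
    [45,0,0,-35,0],
    [45,0,0,-35,0],
    [45,0,0,0,0]
  ]
}}

```text
clock: 18.02
tcp_pos: [0.617, 0.1752, 0.2194]
eef_rot: [-0.028, 0.582, 0.813, 0.012]
force: [1.3, 0.6, 0.4]
grip_width: 0.0447
```

```bash
python3 -c "
from ang import *
go(.5,.17,.25); o=env.get_obs(); print(o['force'],o['grip_width'])
P,im,d=snap('wrist','w19')"
```

```text
tcp [0.617  0.1752 0.2194] az 108.79 toolz [-0.032  0.052 -0.998]
delta [  34.6 -112.8  -27.1]
[1.26898877 0.5805598  0.4262932 ] 0.044741453393443216
```

View pics/w19.png

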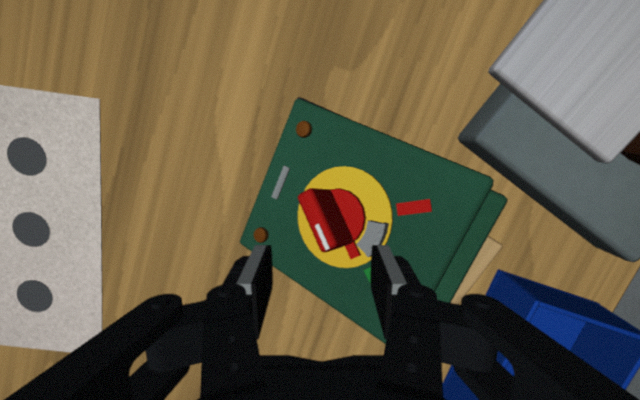

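```bash
python3 - <<'E'
from ang import *
ang('w19',(285,375,170,265),.043,.053)
P,im,d=snap('side','s19'); cv2.imwrite('pics/c17.png',cv2.resize(im[120:270,250:450],None,fx=4,fy=4,interpolation=cv2.INTER_CUBIC)[:,:,::-1])
P,im,d=snap('top','t19')
cv2.imwrite('pics/c18.png',cv2.resize(im[100:290,170:450],None,fx=2.8,fy=2.8,interpolation=cv2.INTER_CUBIC)[:,:,::-1])
E
```

```text
(array([  0,   0,   0, 167, 852,  41,   2,   1,   0,   0,   1,   1,   0,
         0,   8, 817,  47,   0,   0]), array([0.   , 0.003, 0.006, 0.009, 0.012, 0.015, 0.018, 0.021, 0.024,
       0.027, 0.03 , 0.033, 0.036, 0.039, 0.042, 0.045, 0.048, 0.051,
       0.054, 0.057]))
872 0.04692608112673673 ((15.575568199157715, 1.140920639038086), (12.65308666229248, 43.27567672729492), 53.234317779541016) axis deg -35.095367
```

View pics/c17.png

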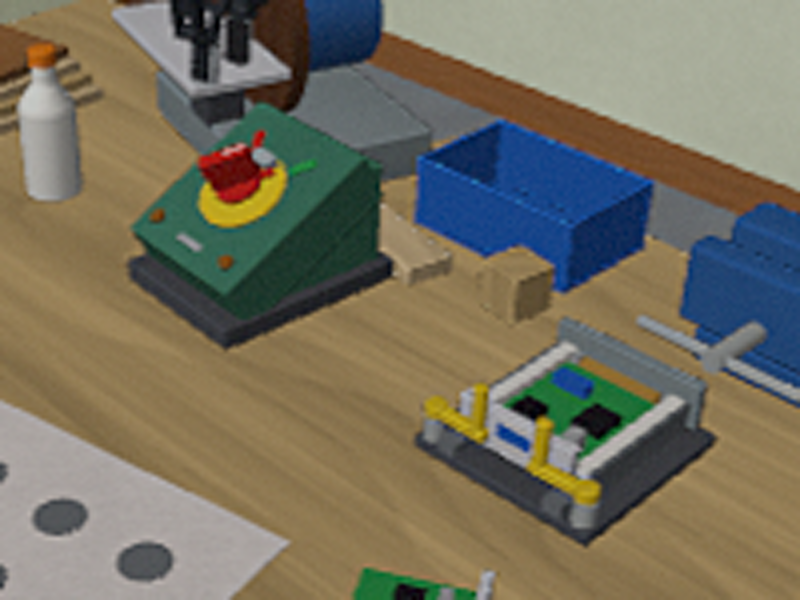

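View pics/c18.png

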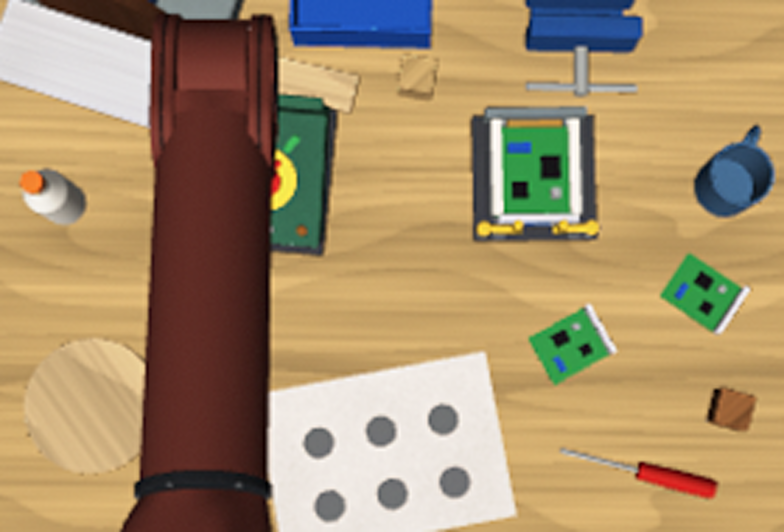

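```bash
python3 -c "
from h import *
print(env.sign_off())"
```

```text
the job is handed in; nothing more can be done
None
```

The control unit should be back in service: the card is seated and held by both levers, and the selector is up at the green mark. I handed the job in at about 18 s; the sign-off reports no verdict.

**What I did**
- **Card:** I pushed it mid-plate with closed fingers until the contacts pushed back with about 2.5 N.
- **Levers:** I gripped each yellow post and swung it in to its stop. The jaws slipped off the right post at the very end of its swing, but the lever was already in.
- **Selector:** I gripped the bar, pressed it about 8 mm, turned it clockwise to the stop while pressed, then let go and lifted clear.

**Last checks**
- **Levers:** Both measured within about 2° of fully in, well inside the limit.
- **Card:** The front plate measured within about 1–2 mm of home.
- **Selector height:** The bar top stands at the same height above the panel as before pressing (46.9 mm against 47.0 mm), so it has sprung back up.
- **Selector angle:** My two fits gave 1.20 and 1.16 rad of travel. While still gripped it measured about 1.29 rad, so it slipped back slightly on release. It sprang up, which it can do only above 1.16 rad on the green side, so it should be past the 1.1 rad limit, but this is the tightest margin.
- **Bystanders:** Those I could see in the last pictures looked undisturbed. I did not measure their positions.

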